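# Stack an ion-lens subassembly in its sprung assembly nest

### The arm

A 7-joint arm with a two-finger parallel gripper is mounted at the origin on the work surface. World frame = base frame: x ahead of the robot, y to its left, z up, the work surface at z = 0. Lengths are in mm, angles in degrees, forces in N, time in s.
With the tool pointing down it reaches from about 425 to 825 mm from the base axis. Payload 3.6 kg.
Tool frame: the origin (TCP) lies midway between the tips of the shut fingers; the grasp point (between the pads) lies arm.grip_point_offset behind it (arm.grip_point_offset is the distance from the TCP to the grasp point, in mm); x points along the fingers, y is the direction in which the jaws open and shut, and the axes are right-handed (so a half turn about x gives the same grasp; the last joint's range is limited). The gripper opens to 93 mm and grips with 3 to 60 N. Pads are 15 mm wide; open, the fingers measure 128 mm over their backs; the gripper's body (75 mm by 188 mm) begins 65 mm behind the grasp point.
Start: joints at [72.622, 35.231, -0.722, 81.555, 0.464, 63.22, -2.315], TCP at [177.644, -625.223, 218.64] pointing down, gripper open.
Joint ranges: [-178.69, 178.69], [-17.37, 117.87], [-77.05, 75.6], [15.02, 138.74], [-78.02, 258.01], [0.78, 113.62], [-162.83, 162.83]. Speed limits (degrees/s): [159.86, 159.86, 180, 180, 180, 180, 180].

### API

Orientations are given as a 3x3 rotation matrix whose columns are the frame's x, y, z axes.
In Python, from rig import arm, optics, job_done gives the robot as it stands. The module is installed in compiled form; this text tells all that it offers.
- The arm moves only by the tool play_rows, never from a script. Its argument "deltas" is a list of rows, each a list of 7 numbers: the turn, a rotation vector about the tool's x, y, z in rad, then the shift along the tool's x, y, z in cm, then the opening, from 0 (shut) to 1 (fully open). A call has 1 to 12 rows; each row is the pose to reach, as a shift and turn from the pose commanded when the call began, along the tool's axes at that moment; what a row does not reach only later rows make up. A row lasts 1/8 s, in which the tool goes at most 62.5 mm and 10.7 degrees, less where a joint would pass 70% of its speed; a pose out of reach is approached as far as the arm can. A call with a gripper value outside its range is refused whole. The fingers move at their own pace and stop on an object; "squeeze" is the grip in N (left out, the last holds). Time passes only in rows, so rows that repeat a pose let the fingers close. It gives the time, the measured TCP pose, the force and the opening at its end, in the units of the state.
- arm.state(): the state, without advancing time (a new reading comes with each control period).
- optics.grab_frame(name): name is "scene" or "top" or "wrist"; returns a dict with "pixels" (384x512x3 uint8, red, green, blue), "range_z" (384x512 float32, mm along the optical axis (not along the pixel's ray), 0 where there is no reading), "camera_matrix" (3x3 intrinsics, pixels), "T" (4x4, takes a point from camera to world coordinates). Camera axes: x right, y down, z forward; pixel columns grow to the right and rows downward; lengths in mm; the calibration is good to about 2 mm. A picture is of the moment at which its call begins.
- job_done(): hands the job in, once; it reports no verdict.
Trained networks look in a picture, given as the dict that the camera call returned (one of the last four; its "shot" number tells which), for a name from the list of things; names that differ only in an ending like _2 or _b are one class to them, and where a whole thing is asked for, a point or a joint stands for the part that bears it (a point fixed in the world has none). Each returns a list of dicts, best first, with "conf" (0 to 1); they miss things now and then, are a little off and sometimes report something else, mostly with a low value. They report only what shows in the picture. A call takes as long as a camera call. They do not tell look-alikes from the thing itself.
- optics.cut_out(picture, target): "region" (384x512 bool, what is visible of it).
- optics.pinpoint(picture, target): "position" ([x, y, z] in mm, in world coordinates, good to about 4 mm: a listed point, or the origin of a listed thing).
The state is a dict: "time": time; "q": joint angles; "joint_vel": joint speeds; "tau": joint torques, N m; "ee_pos": TCP position; "tcp_rot": TCP orientation; "contact_force": force on the tool from outside, world axes, zero at the start; "ft_torque": the same for the moment, N m; "gripper_width": opening from 0.0 (shut) to 1.0 (fully open).
Only numpy, scipy, OpenCV 4.12 (cv2) and the standard library are available. Lean on these libraries where they do the work, as an engineer would, in place of code of your own. Each camera call takes 0.05 s, during which the arm holds its last target.

### The job

Build up the ion-lens subassembly in the pocket block of the assembly nest, which is clamped somewhere along its base rail: set the aluminium body squarely down on the pocket floor, then the tan spacer frame flat on it, then the steel lens plate on top with its wide tongue hooked under the keeper bridge, and press the plate's other end down until the sprung catch snaps shut over its tab. Set each part down in place rather than dropping it, and leave the bottle, dish and screwdriver where they are.

Things in the scene. Friction and masses are not known exactly. Their poses are not given: they have to be found in the camera images.
- base: Steel base rail of the assembly nest, bolted down: 230 (x) x 90 x 8 mm. Origin: its middle at bench level, z up. On it a pocket block is clamped square and central in y, but its middle is anywhere within 20 mm of the rail's middle along x; not measured: find it by feel or eye. Its pocket is 115 (x) x 65 (y) mm for parts 112 x 62, floor 16 mm above the bench. Heights here are above the bench.
- base_end (a point): Middle of the rail's top edge at its -x end (115 mm from its middle), on the robot's side. At this end of the block is the keeper: end wall, inner face 57.5 mm from the block's middle, with a slot 34 mm wide from the floor up to 63.5 mm under a steel bridge; bridge solid and upright to 70 mm, then sloping back 3 mm up to 76 mm. The lens plate's tongue goes in the slot under the bridge.
- catch (a joint): Sprung catch with red thumb pad, 16 mm wide, at the block's +x end; rad, 0 = shut, positive = outward, to 0.3. Nose tip 62 mm off the block's middle, underside 65 mm up; from the tip a steep slope rises outward to 70.5 mm at 85 mm. The tab pushed down it with 10 to 20 N swings it 0.1 rad and it snaps back over. Beside it end stops, inner face 57.5 mm off, upright to 56 mm, flared 3 mm to 62 mm.
- ion_body_center (a point): Aluminium ion-guide body, open frame 112 (x) x 62 (y) x 30 mm with steel rods, about 0.45 kg, same both ways round. Point: its centre, half-way up; z up. Goes in first, on the pocket floor (centre then 31 mm above the bench). The pocket's four corner guides (33.5 to 57.5 mm off the block's middle in x, 32.5 to 44.5 in y) are upright to 62 mm, flared 5 mm outward to 70 mm; mid-sides are open.
- spacer_center (a point): Tan plastic spacer, flat frame 112 (x) x 62 (y) x 10 mm with a window 68 x 32 mm, about 0.07 kg, same both ways round. Point: its centre, half-way up; z up. Goes second, flat on the body (centre then 51 mm above the bench).
- lens_plate_center (a point): Steel lens plate 112 (x) x 62 (y) x 8 mm, 0.36 kg, brass disc 38 mm across, 2 mm proud. -x end: tongue 30 wide, 5 thick (flush with underside), to x = -67 mm; +x end: tab 16 wide, 8 thick, to x = 66 mm. Point: plate's centre, half-way up. Goes last (centre 60 mm above bench): the bridge bars it from straight above, so tilt the tab end up 10 to 15 degrees, slide the tongue under, swing down.
- solvent_bottle: Bystander: glass solvent bottle with blue cap, 80 mm across, 175 mm tall. Origin: centre of its underside.
- screw_dish: Bystander: small steel dish, 76 mm across, 26 mm tall. Origin: centre of its underside.
- screwdriver: Bystander: screwdriver lying on the bench, 170 mm long. Origin near its middle.
Things that resemble listed ones, but are neither listed nor needed, are in the scene too. Of the things that look like the part that bears spacer_center, take the one that is farthest to the robot's right at the start. There is more than one size of the part that bears ion_body_center; the job needs the larger.

How it is judged (in metres and radians):
On the way, in this order (a step that is already met when the one before it is completed fails the run):
1. the body stands squarely on the pocket floor, let go (y of ion_body_center in the frame of base between -0.004 and 0.004 m and x of ion_body_center in the frame of base between -0.025 and 0.025 m and z of ion_body_center in the frame of base between 0.029 and 0.033 m and angle between ion_body_center's own z axis and vertical below 0.03 rad and angle between the x axis of ion_body_center and the x axis of base, either way round below 0.08 rad and contact force between the fingers and ion_body below 0.1 N), for 0.2 s.
2. the spacer lies flat on the body in the pocket, let go (horizontal distance between spacer_center and ion_body_center below 0.005 m and z of spacer_center in the frame of base between 0.049 and 0.053 m and angle between spacer_center's own z axis and vertical below 0.03 rad and angle between the x axis of spacer_center and the x axis of ion_body_center, either way round below 0.08 rad and contact force between the fingers and spacer below 0.1 N), for 0.2 s.
At the end, for the whole second after the job is handed in: Body on the pocket floor (within 4 mm of the rail's middle line), spacer on it, lens plate on that, both within 5 mm of the body's centre; all level within 0.03 rad, square within 0.08 rad, at proper height within 2 mm; tongue under the bridge, catch shut (below 0.03 rad) over the tab; all at rest (y of ion_body_center in the frame of base between -0.004 and 0.004 m and x of ion_body_center in the frame of base between -0.025 and 0.025 m and z of ion_body_center in the frame of base between 0.029 and 0.033 m and angle between each of ion_body_center, spacer_center, lens_plate_center's own z axis and vertical below 0.03 rad and angle between the x axis of ion_body_center and the x axis of base, either way round below 0.08 rad and horizontal distance between each of spacer_center, lens_plate_center and ion_body_center below 0.005 m and z of spacer_center in the frame of base between 0.049 and 0.053 m and angle between the x axis of each of spacer_center, lens_plate_center and the x axis of ion_body_center, either way round below 0.08 rad and z of lens_plate_center in the frame of base between 0.058 and 0.062 m and value of joint catch below 0.03 rad and linear speed of each of ion_body, spacer, lens_plate below 0.02 m/s and x of base_end in the frame of lens_plate_center below -0.05 m); the robot touches nothing.
It fails at once if a part is dropped (it falls freely faster than 0.5 m/s, over about 13 mm) ((linear speed of ion_body above 0.5 m/s and contact force between anything else and ion_body below 0.05 N) or (linear speed of spacer above 0.5 m/s and contact force between anything else and spacer below 0.05 N) or (linear speed of lens_plate above 0.5 m/s and contact force between anything else and lens_plate below 0.05 N)).
It fails at once if the bottle, dish or screwdriver is shifted by more than 25 mm (distance of any of solvent_bottle, screw_dish, screwdriver from where it was at the start of the episode above 0.025 m).
It also fails if it takes over 72 s, if anything falls off the work surface, if the arm or the gripper's body presses on something with over 40 N, if the wrist force passes 120 N, or if a joint passes its speed limit or range.

## Working session

There is one attempt and no reset: what is moved stays moved. The work goes in short steps, Python scripts to look and compute and a tool call to move; the robot and the scene stay as the last step left them, time stands still between calls to the robot, and variables do not carry over. Pictures are saved under pics/ and viewed, and the job is handed in when it is done.

Besides the shell and the picture viewer there is one more tool, called after "Request:" as name(argument=value, ...), one argument or row to a line, values as JSON. play_rows: Moves the arm, as the interface text tells. Its arguments: {"type":"object","properties":{"deltas":{"type":"array"},"squeeze":{"type":"number"}},"required":["deltas"]}

```bash
ls; mkdir -p pics; cat > h.py <<'E'
from rig import arm, optics, job_done
import numpy as np, cv2
np.set_printoptions(precision=2,suppress=True)
def save(f,n,scale=1.5,crop=None):
    im=f["pixels"][:,:,::-1]
    if crop: x0,y0,x1,y1=crop; im=im[y0:y1,x0:x1]
    s=min(scale if not crop else 800/im.shape[1],800/im.shape[1],600/im.shape[0])
    cv2.imwrite("pics/"+n,cv2.resize(im,None,fx=s,fy=s,interpolation=cv2.INTER_CUBIC))
def world(f):
    K=f["camera_matrix"];z=f["range_z"].astype(float)
    v,u=np.mgrid[0:384,0:512]
    P=np.stack([(u-K[0,2])*z/K[0,0],(v-K[1,2])*z/K[1,1],z],-1)
    W=P@f["T"][:3,:3].T+f["T"][:3,3]
    W[z==0]=np.nan
    return W
def proj(f,p):
    Ti=np.linalg.inv(f["T"]);c=Ti[:3,:3]@np.array(p)+Ti[:3,3];k=f["camera_matrix"]@c
    return k[:2]/k[2]
E
python3 - <<'E'
from h import *
s=arm.state();print({k:np.round(v,3) for k,v in s.items()}, arm.grip_point_offset)
for n in ["scene","top"]:
    f=optics.grab_frame(n);save(f,n+"0.png");print(n,f["T"],f["camera_matrix"])
    for t in ["base","base_end","catch","ion_body_center","spacer_center","lens_plate_center","solvent_bottle","screw_dish","screwdriver"]:
        r=optics.pinpoint(f,t)
        for d in r: print(t,round(d["conf"],2),np.round(d["position"],1),np.round(proj(f,d["position"])))
E
```

```text
pics
{'time': np.float64(0.0), 'q': array([72.62, 35.29, -0.72, 81.64,  0.46, 63.22, -2.31]), 'joint_vel': array([-0.05, -0.06,  0.01, -0.01, -0.  , -0.04, -0.09]), 'tau': array([ -0.  , -45.89,   0.21, -16.57,  -0.06,   0.02,   0.  ]), 'ee_pos': array([ 177.44, -624.5 ,  217.49]), 'tcp_rot': array([[-0.  ,  0.27, -0.96],
       [ 0.  , -0.96, -0.27],
       [-1.  , -0.  ,  0.  ]]), 'contact_force': array([ 0.01, -0.13,  0.02]), 'ft_torque': array([-0.07, -0.01,  0.06]), 'gripper_width': np.float64(1.003)} 18.8
scene [[  -0.5     0.58   -0.65 1374.17]
 [   0.87    0.31   -0.39  428.52]
 [  -0.02   -0.76   -0.65  825.81]
 [   0.      0.      0.      1.  ]] [[449.89   0.   253.86]
 [  0.   449.89 187.03]
 [  0.     0.     1.  ]]
base 0.97 [556.1 -18.3  -0.8] [266. 193.]
base_end 0.58 [447.6 -39.5   6.1] [277. 167.]Traceback (most recent call last):
  File "<stdin>", line 6, in <module>
ValueError: it knows: base, base_end, ion_body_center, lens_plate_center, screw_dish, screwdriver, solvent_bottle, spacer_center
```

```bash
python3 - <<'E'
from h import *
for n in ["scene","top"]:
    f=optics.grab_frame(n);save(f,n+"0.png");print(n,f["T"])
    for t in ["base","base_end","ion_body_center","spacer_center","lens_plate_center","solvent_bottle","screw_dish","screwdriver"]:
        r=optics.pinpoint(f,t)
        for d in r: print(t,round(d["conf"],2),np.round(d["position"],1),np.round(proj(f,d["position"])))
E
```

```text
scene [[  -0.5     0.58   -0.65 1374.17]
 [   0.87    0.31   -0.39  428.52]
 [  -0.02   -0.76   -0.65  825.81]
 [   0.      0.      0.      1.  ]]
base 0.67 [556.  -14.1  -3.8] [267. 194.]
base_end 0.84 [448.  -40.8  11. ] [277. 166.]
ion_body_center 0.94 [614.6 248.6  14. ] [351. 237.]
ion_body_center 0.66 [671.4 128.4  10.8] [296. 235.]
spacer_center 0.95 [ 599.  -192.7    3.9] [205. 181.]
spacer_center 0.71 [ 465.3 -300.     5.6] [201. 146.]
spacer_center 0.55 [ 360.1 -172.1    2. ] [253. 141.]
lens_plate_center 0.59 [424.9 257.7   3.7] [379. 195.]
solvent_bottle 0.66 [ 721.3 -307.6   -0.8] [146. 194.]
screw_dish 0.9 [760.5 -19.3  -0.3] [226. 241.]
screwdriver 0.63 [774.8 212.7  -0.6] [310. 282.]
top [[   0.01   -0.99    0.11  462.29]
 [  -1.     -0.01    0.01  -21.04]
 [  -0.01   -0.11   -0.99 1079.47]
 [   0.      0.      0.      1.  ]]
base 0.88 [553.5 -18.    0.4] [257. 196.]
base_end 0.58 [449.3 -42.7   9.8] [265. 233.]
ion_body_center 0.7 [668.  129.7  10.1] [206. 156.]
ion_body_center 0.66 [612.5 248.1  16.6] [164. 174.]
spacer_center 0.81 [ 362.3 -177.2    3.8] [313. 264.]
spacer_center 0.6 [ 596.  -195.1    4.7] [319. 182.]
spacer_center 0.56 [ 466.4 -299.2    0.2] [356. 227.]
lens_plate_center 0.84 [429.3 253.8   4.7] [161. 239.]
solvent_bottle 0.86 [ 726.7 -309.5   -2.1] [357. 138.]
screw_dish 0.6 [762.7 -24.6   1.6] [260. 125.]
screwdriver 0.78 [775.6 211.8   0.1] [180. 120.]
```

View pics/scene0.png

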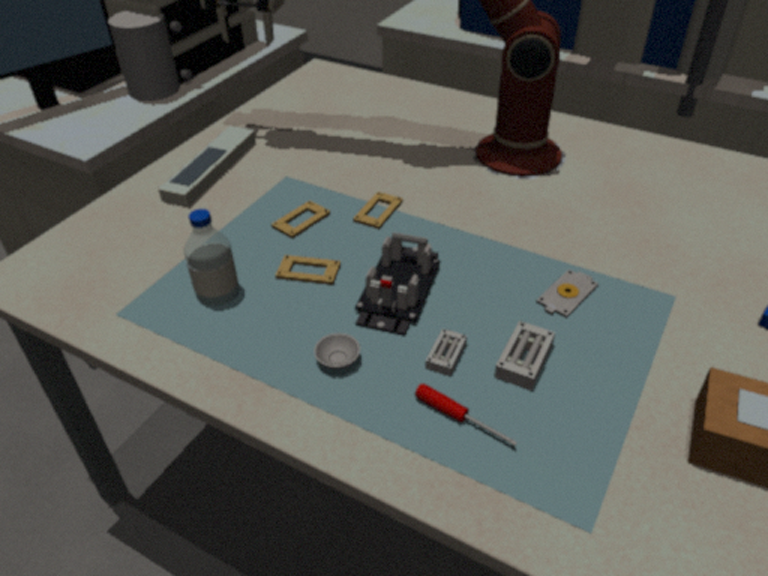

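View pics/top0.png

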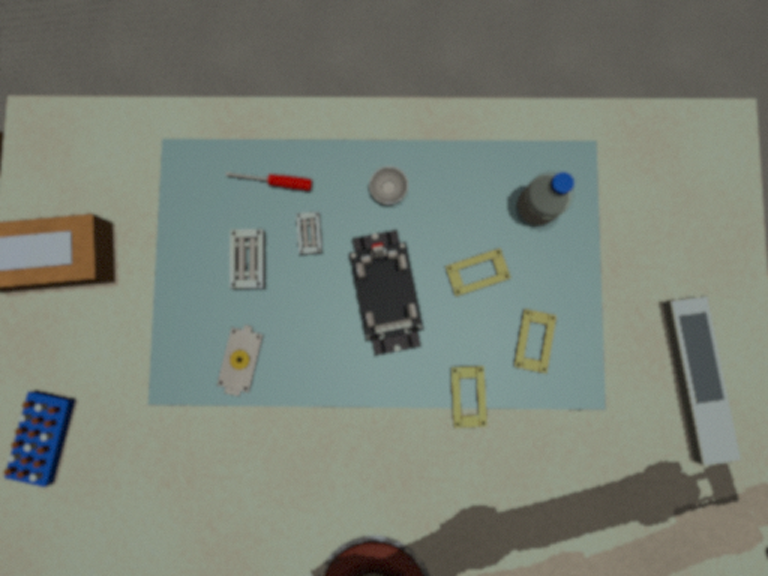

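```bash
cat >> h.py <<'E'
def plane(f,uv,z):
    K=f["camera_matrix"];uv=np.asarray(uv,float).reshape(-1,2)
    d=np.stack([(uv[:,0]-K[0,2])/K[0,0],(uv[:,1]-K[1,2])/K[1,1],np.ones(len(uv))],-1)@f["T"][:3,:3].T
    o=f["T"][:3,3];t=(z-o[2])/d[:,2]
    return o+d*t[:,None]
def rect(f,mask,z):
    m=mask.astype(np.uint8);n,l,st,_=cv2.connectedComponentsWithStats(m)
    if n<2:return None
    k=1+np.argmax(st[1:,4]);v,u=np.nonzero(l==k)
    # pixel corners
    P=plane(f,np.stack([u,v],1),z)[:,:2].astype(np.float32)
    (c,s,a)=cv2.minAreaRect(P)
    if s[0]<s[1]: a+=90;s=s[::-1]
    a=(a+90)%180-90
    return np.round(c,1),np.round(s,1),round(a,1)
E
python3 - <<'E'
from h import *
f=optics.grab_frame("top")
for t,z in [("ion_body_center",30),("spacer_center",10),("lens_plate_center",8),("base",8)]:
    for d in optics.cut_out(f,t): print(t,round(d["conf"],2),rect(f,d["region"],z),d["region"].sum())
a=[]
for c in [(315,190,395,260),(140,130,235,205),(130,205,190,270),(215,145,295,245)]:
    im=f["pixels"][c[1]:c[3],c[0]:c[2],::-1];a.append(cv2.resize(im,(390,290),interpolation=cv2.INTER_CUBIC))
cv2.imwrite("pics/crops.png",np.vstack([np.hstack(a[:2]),np.hstack(a[2:])]))
W=world(f)
E
```

```text
ion_body_center 0.84 (array([666.5, 128.8]), array([75.4, 42.8]), 1.2) 378
ion_body_center 0.62 (array([614.4, 244.3]), array([114.2,  71.9]), 0.4) 991
spacer_center 0.85 (array([ 467.2, -299.3]), array([112.2,  66.5]), -10.5) 686
spacer_center 0.77 (array([ 362.8, -173. ]), array([112.1,  62.7]), 2.6) 673
spacer_center 0.66 (array([ 595.8, -191.6]), array([108.6,  63.4]), -71.1) 552
lens_plate_center 0.75 (array([765.1, -20.9]), array([68.8, 67.2]), 0.3) 481
lens_plate_center 0.7 (array([425.6, 257.3]), array([129. ,  63.5]), -12.4) 888
base 0.9 (array([558. , -17.5]), array([228. , 112.1]), 12.2) 2894
```

View pics/crops.png

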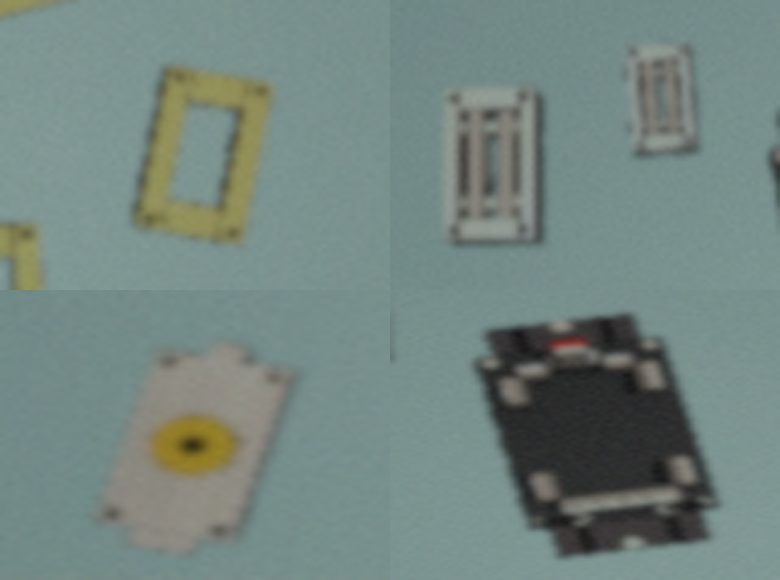

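```bash
cat >> h.py <<'E'
from scipy.spatial.transform import Rotation as Ro
def toolR(yaw,tilt=0):
    c,s=np.cos(np.radians(yaw)),np.sin(np.radians(yaw))
    R=np.array([[0,s,-c],[0,-c,-s],[-1,0,0.]])
    return R@Ro.from_rotvec([0,np.radians(tilt),0]).as_matrix()
def plan(pos,yaw,tilt=0,show=True,base=None):
    s=arm.state();R=np.array(s["tcp_rot"]);p=np.array(s["ee_pos"])
    w=Ro.from_matrix(R.T@toolR(yaw,tilt)).as_rotvec();d=R.T@(np.array(pos)-p)/10
    print("t",round(float(s["time"]),2),"turn",np.round(w,3),"shift cm",np.round(d,2),"| pos",p,"F",np.array(s["contact_force"]),"g",round(float(s["gripper_width"]),3))
    return w,d
def rows(way,n):
    pass
E
python3 - <<'E'
from h import *
f=optics.grab_frame("wrist");save(f,"w0.png");s=arm.state()
R=np.array(s["tcp_rot"]);print(R.T@f["T"][:3,:3]);print(R.T@(f["T"][:3,3]-s["ee_pos"]),f["camera_matrix"])
plan([500,-150,250],0.4);plan([613,246,250],.4)
E
```

```text
[[-0.   -0.29  0.96]
 [ 1.   -0.    0.  ]
 [ 0.    0.96  0.29]]
[-164.42   -0.15  -81.11] [[285.36   0.   257.13]
 [  0.   285.36 191.9 ]
 [  0.     0.     1.  ]]
t 1.35 turn [ 0.27 -0.    0.  ] shift cm [ -3.13 -36.9  -44.  ] | pos [ 177.62 -625.22  218.65] F [-0.9  -0.16  0.02] g 1.003
t 1.35 turn [ 0.27 -0.    0.  ] shift cm [ -3.13 -71.91 -65.69] | pos [ 177.62 -625.22  218.65] F [-0.9  -0.16  0.02] g 1.003
```

View pics/w0.png

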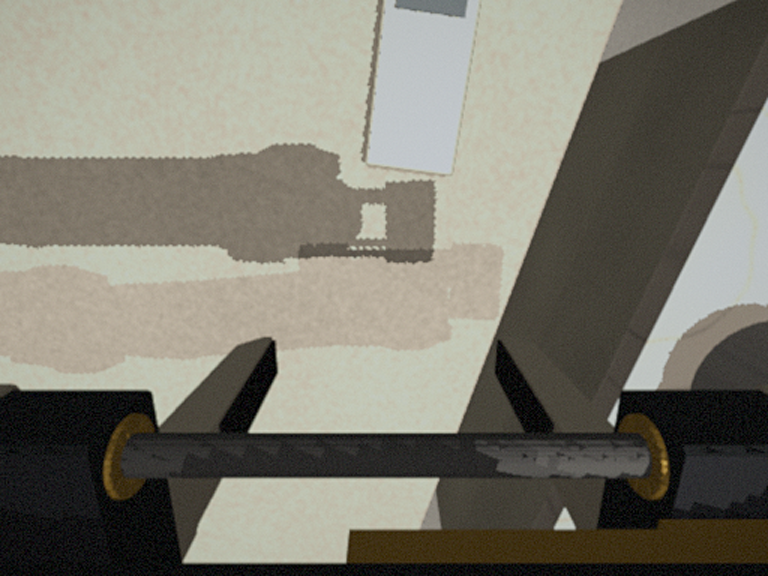

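```bash
python3 - <<'E'
from h import *
plan([490,-33,270],12)
E
```

```text
t 1.35 turn [ 0.07 -0.    0.  ] shift cm [ -5.13 -48.43 -46.23] | pos [ 177.62 -625.22  218.65] F [-0.9  -0.16  0.02] g 1.003
```

Request:
play_rows(
  deltas=[
    [0.007, 0, 0, -0.5, -4.5, -4.3, 1],
    [0.014, 0, 0, -1, -9, -8.6, 1],
    [0.021, 0, 0, -1.5, -13.5, -12.9, 1],
    [0.028, 0, 0, -2, -18, -17.2, 1],
    [0.035, 0, 0, -2.5, -22.5, -21.5, 1],
    [0.042, 0, 0, -3, -27, -25.8, 1],
    [0.05, 0, 0, -3.5, -31.5, -30.1, 1],
    [0.055, 0, 0, -4, -36, -34.4, 1],
    [0.06, 0, 0, -4.5, -40.5, -38.7, 1],
    [0.065, 0, 0, -4.8, -45, -43, 1],
    [0.07, 0, 0, -5.1, -48.4, -46.2, 1],
    [0.07, 0, 0, -5.1, -48.4, -46.2, 1],
  ],
)

```text
time: 2.85
ee_pos: [491.2, -28.7, 270.0]
tcp_rot: [[0.002, 0.214, -0.977], [0.002, -0.977, -0.214], [-1.0, -0.002, -0.002]]
contact_force: [-0.2, -0.7, -0.0]
gripper_width: 0.999
```

```bash
python3 - <<'E'
from h import *
plan([490,-33,270],12)
f=optics.grab_frame("wrist");save(f,"w1.png");np.savez("nest.npz",**{k:f[k] for k in ["pixels","range_z","camera_matrix","T"]})
for t in ["base","base_end"]:
    for d in optics.pinpoint(f,t): print(t,round(d["conf"],2),np.round(d["position"],1),np.round(proj(f,d["position"])))
for d in optics.cut_out(f,"base"): print(rect(f,d["region"],8))
print(arm.state()["joint_vel"])
E
```

```text
t 2.85 turn [ 0.01 -0.    0.  ] shift cm [0.   0.4  0.21] | pos [491.25 -28.67 270.04] F [-0.18 -0.7  -0.04] g 0.999
base 0.86 [555.3 -18.1  -1.3] [260. 119.]
base 0.53 [615.3 244.3  17.9] [73. 28.]
base_end 0.77 [444.1 -39.    5.9] [257. 193.]
(array([559.4, -17.5]), array([229.8, 116.2]), 11.5)
[ 0.47 -0.14  0.07  0.02 -0.23 -0.03 -0.16]
```

View pics/w1.png

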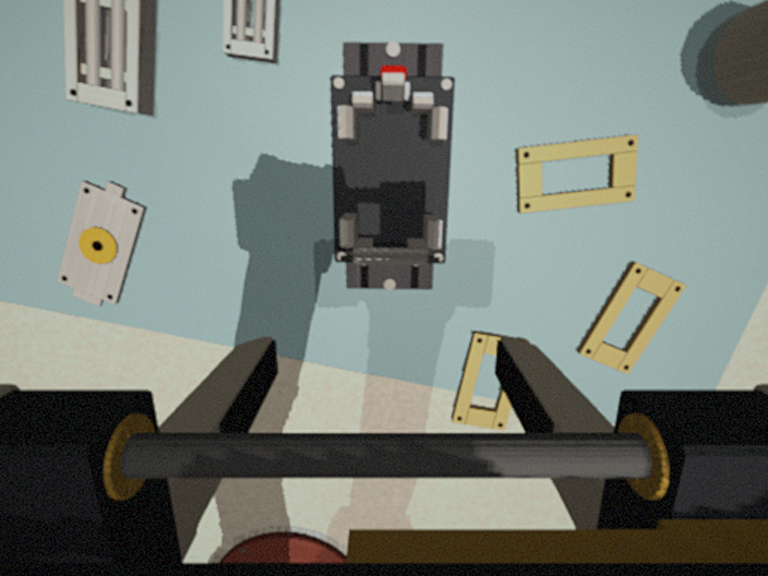

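```bash
python3 - <<'E'
from h import *
f=dict(np.load("nest.npz"));W=world(f)
m=(np.abs(W[...,0]-557)<140)&(np.abs(W[...,1]+18)<75)&(W[...,2]>4)&(W[...,2]<100)
P=W[m]
print(np.histogram(P[:,2],bins=np.arange(4,90,3)))
def minrect(Q):
    c,s,a=cv2.minAreaRect(Q[:,:2].astype(np.float32))
    if s[0]<s[1]:a+=90;s=s[::-1]
    return np.round(c,1),np.round(s,1),round((a+90)%180-90,2)
rail=P[(P[:,2]<11.5)&(P[:,2]>5)];print("rail",minrect(rail))
lo=P[P[:,2]>13];lo=lo[lo[:,2]<20];print("block",len(lo),minrect(lo))
a=np.radians(12.2);u=np.array([np.cos(a),np.sin(a)]);v=np.array([-u[1],u[0]])
hm=np.zeros((60,130),np.uint8)
C=np.array([557.5,-18])
q=(P[:,:2]-C);X=q@u;Y=q@v
img=np.zeros((300,640,3),np.uint8)
H=np.zeros((300,640));cnt=0
# 2.5px/mm
ix=(X*2.5+320).astype(int);iy=(150-Y*2.5).astype(int);ok=(ix>=0)&(ix<640)&(iy>=0)&(iy<300)
np.maximum.at(H,(iy[ok],ix[ok]),P[ok,2])
H=cv2.dilate(H,np.ones((4,4)))
img=cv2.applyColorMap((H*3).clip(0,255).astype(np.uint8),cv2.COLORMAP_JET)
for x in range(-120,121,20): cv2.putText(img,str(x),(int(x*2.5+320)-8,295),0,.35,(255,255,255));cv2.line(img,(int(x*2.5+320),280),(int(x*2.5+320),285),(255,255,255))
cv2.imwrite("pics/hm.png",img)
for lab,sel in [("high",P[:,2]>50)]:
    print(minrect(P[sel]))
    for b in range(-80,90,4):
        s=sel&(X>=b)&(X<b+4)
        if s.sum(): print(b,s.sum(),np.round([Y[s].min(),Y[s].max(),P[s,2].max()],1))
E
```

```text
(array([1765,  496,  624, 6461,  254,   60,   78,   62,   96,   38,   39,
         34,   35,   22,   48,   53,  109,  120,  247,  193,  355,  426,
        209,  143,   25,   90,  149,    1]), array([ 4,  7, 10, 13, 16, 19, 22, 25, 28, 31, 34, 37, 40, 43, 46, 49, 52,
       55, 58, 61, 64, 67, 70, 73, 76, 79, 82, 85, 88]))
rail (array([559.3, -17.4]), array([229.2, 112. ]), 11.24)
block 6726 (array([560.5, -17.7]), array([170.6, 111.6]), 11.64)
(array([563. , -17.4]), array([155.3,  89.2]), 12.15)
-76 2 [ 4.2 22.7 66.8]
-72 144 [-31.4  31.8  70.5]
-68 134 [-31.3  32.7  73.5]
-64 154 [-32.   32.6  75.8]
-60 215 [-43.5  44.1  74.4]
-56 61 [-43.7  44.   69.3]
-52 60 [-43.5  43.9  68.7]
-48 55 [-43.4  43.7  68.3]
-44 55 [-43.1  43.7  69.1]
-40 59 [-44.4  43.6  69.4]
-36 54 [-44.2  43.6  69. ]
32 63 [-44.1  44.   68.8]
36 83 [-45.2  44.   68.9]
40 69 [-45.   43.8  69.7]
44 83 [-44.8  43.7  69. ]
48 75 [-44.7  43.5  69.4]
52 78 [-44.4  43.5  69.8]
56 113 [-44.3  43.3  69.7]
60 126 [-33.4  31.   71.3]
64 154 [-32.4  31.4  80.4]
68 79 [-32.4  31.2  84.9]
72 64 [-10.4   7.8  85.1]
76 71 [-10.4   8.9  84.6]
80 51 [-10.3   8.9  83.7]
```

View pics/hm.png

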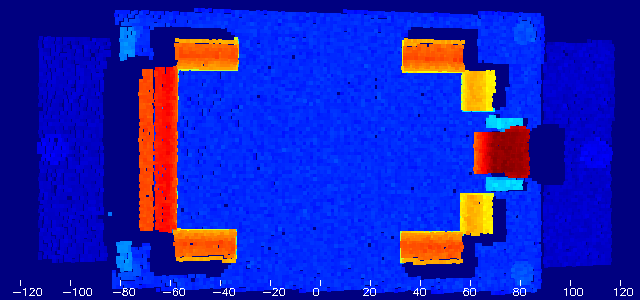

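```bash
cat > nest.py <<'E'
from h import *
def fit(f,C=np.array([557.,-18.]),yaw=11.9,pr=True):
    W=world(f).reshape(-1,3);W=W[np.isfinite(W[:,0])]
    for it in range(4):
        a=np.radians(yaw);u=np.array([np.cos(a),np.sin(a)]);v=np.array([-u[1],u[0]])
        q=W[:,:2]-C;X=q@u;Y=q@v
        s=(W[:,2]>60)&(W[:,2]<74)&(abs(Y)>31)&(abs(Y)<50)&(abs(X)<62)&(abs(X)>28)
        cs=[]
        for sx in(-1,1):
            for sy in(-1,1):
                k=s&(X*sx>0)&(Y*sy>0)
                if k.sum()<20: return None
                cs.append([np.mean(np.percentile(X[k],[2,98])),np.mean(np.percentile(Y[k],[2,98])),k.sum()])
        cs=np.array(cs);m=cs[:,:2].mean(0)
        dyaw=np.degrees(np.arctan2((cs[2:,1]-cs[:2,1]).mean(),(cs[2:,0]-cs[:2,0]).mean()))
        C=C+m[0]*u+m[1]*v;yaw+=dyaw
    if pr:print("block",C,yaw);print(cs)
    return C,yaw
E
python3 - <<'E'
from nest import *
f=dict(np.load("nest.npz"));fit(f)
plan([563,246,250],0.4)
E
```

```text
block [556.65 -18.25] 11.615276771823835
[[-46.16 -37.83 171.  ]
 [-45.36  37.83 161.  ]
 [ 45.84 -38.49 203.  ]
 [ 45.67  38.49 199.  ]]
t 3.05 turn [ 0.2  0.  -0. ] shift cm [  1.92 -26.04 -12.93] | pos [489.13 -35.19 269.56] F [-0.42 -0.91 -0.15] g 1.002
```

```bash
python3 - <<'E'
from nest import *
f=optics.grab_frame("wrist");np.savez("nest2.npz",**{k:f[k] for k in ["pixels","range_z","camera_matrix","T"]});fit(f)
for t,z in [("ion_body_center",30),("spacer_center",10),("lens_plate_center",8)]:
    for d in optics.cut_out(f,t): print(t,round(d["conf"],2),rect(f,d["region"],z),d["region"].sum())
f=optics.grab_frame("top");fit(f)
f=optics.grab_frame("scene");fit(f)
plan([563,246,250],0.4)
E
```

```text
block [556.81 -18.25] 11.250996569523085
[[-46.   -37.91 166.  ]
 [-45.41  37.91 168.  ]
 [ 45.96 -38.31 199.  ]
 [ 45.46  38.31 209.  ]]
ion_body_center 0.79 (array([606.7, 236.7]), array([86.7, 76.6]), 1.9) 4254
ion_body_center 0.72 (array([647.8, 121.6]), array([48.4, 42.9]), -82.9) 1391
spacer_center 0.66 (array([ 469.2, -296.7]), array([110.6,  66.1]), -10.0) 2001
spacer_center 0.66 (array([ 597.9, -191.3]), array([115.9,  64.3]), -71.0) 2672
spacer_center 0.57 (array([ 366.7, -171.1]), array([115.3,  62.3]), 3.7) 1346
lens_plate_center 0.62 (array([430.6, 253.5]), array([133. ,  65.8]), -12.9) 3428
block [556.49 -19.18] 11.703365071944484
[[-46.05 -37.65  35.  ]
 [-45.98  37.66  33.  ]
 [ 45.69 -38.5   39.  ]
 [ 46.33  38.49  39.  ]]
t 3.35 turn [ 0.2 -0.  -0. ] shift cm [  1.97 -25.93 -12.9 ] | pos [489.57 -34.15 269.75] F [0.36 0.82 0.58] g 0.999
```

Request:
play_rows(
  deltas=[
    [0.03, 0, 0, 0.7, -4.5, -2.2, 1],
    [0.07, 0, 0, 1.4, -9, -4.4, 1],
    [0.11, 0, 0, 2.1, -13.5, -6.6, 1],
    [0.15, 0, 0, 2.8, -18, -8.8, 1],
    [0.18, 0, 0, 3.5, -22.5, -11, 1],
    [0.2, 0, 0, 4, -25.9, -12.6, 1],
    [0.2, 0, 0, 4, -25.9, -12.6, 1],
    [0.2, 0, 0, 4, -25.9, -12.6, 1],
  ],
)

```text
time: 4.35
ee_pos: [560.1, 244.6, 229.5]
tcp_rot: [[-0.0, 0.006, -1.0], [-0.001, -1.0, -0.006], [-1.0, 0.001, 0.0]]
contact_force: [0.4, 0.0, -0.8]
gripper_width: 1.003
```

```bash
python3 - <<'E'
from h import *
f=optics.grab_frame("wrist");save(f,"w2.png")
r=optics.cut_out(f,"ion_body_center")
for d in r: print(round(d["conf"],2),rect(f,d["region"],30),d["region"].sum())
for d in optics.pinpoint(f,"ion_body_center"): print(d)
W=world(f)
m=(abs(W[...,2]-30)<4)&(abs(W[...,0]-613)<80)&(abs(W[...,1]-247)<60)
print(m.sum(),np.nanmedian(W[...,2][m]));print(cv2.minAreaRect(W[m][:,:2].astype(np.float32)))
print(np.percentile(W[m][:,:2],[1,99],axis=0))
plan([613,246,100],0.4)
E
```

```text
0.84 (array([669.2, 136.4]), array([76.1, 48.5]), 5.1) 2637
0.76 (array([618.7, 246.2]), array([111.1,  62.1]), 1.9) 3963
{'position': [666.5, 129.4, 10.3], 'conf': 0.95}
{'position': [613.9, 241.7, 17.3], 'conf': 0.9}
2654 28.005853840876085
((618.50732421875, 246.7500762939453), (111.98145294189453, 61.44911193847656), 1.7005493640899658)
[[563.18 215.72]
 [673.93 277.65]]
t 4.5 turn [-0. -0. -0.] shift cm [13.01 -0.19 -5.26] | pos [560.32 244.   230.06] F [ 0.02 -0.89  0.06] g 1.0
```

View pics/w2.png

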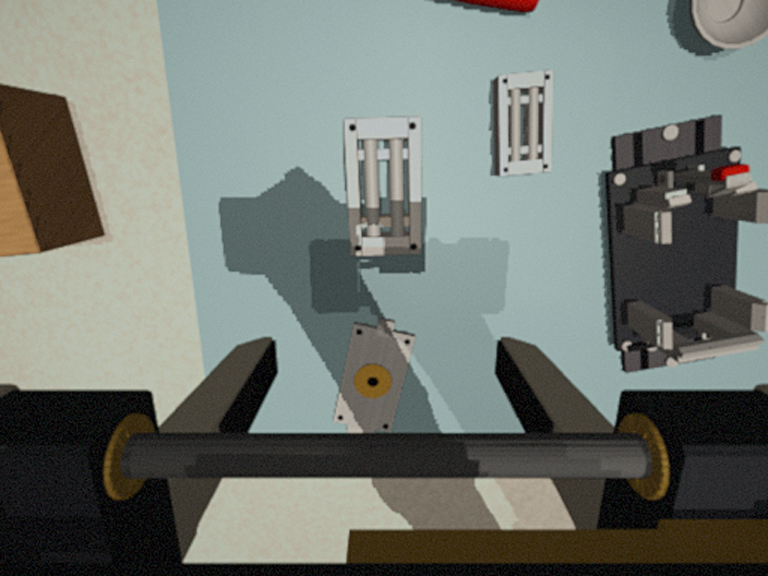

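```bash
cat >> h.py <<'E'
def top(f,c,zlo,zhi,rx=75,ry=75,pr=True):
    W=world(f);m=(W[...,2]>zlo)&(W[...,2]<zhi)&(abs(W[...,0]-c[0])<rx)&(abs(W[...,1]-c[1])<ry)
    P=W[m];cc,s,a=cv2.minAreaRect(P[:,:2].astype(np.float32))
    if s[0]<s[1]:a+=90;s=s[::-1]
    print(m.sum(),"z",np.median(P[:,2]),"c",np.round(cc,1),"s",np.round(s,1),"yaw",round((a+90)%180-90,2))
E
python3 - <<'E'
from h import *
for n in ["top","scene","wrist"]:
    f=optics.grab_frame(n);top(f,(615,247),22,36)
E
```

```text
253 z 29.2327943635637 c [617.4 246.1] s [110.6  62.3] yaw 1.82
836 z 29.04068583757811 c [618.  245.5] s [115.8  63. ] yaw 1.39
3635 z 27.58335568449411 c [618.5 246.9] s [111.8  61.4] yaw 1.52
```

```bash
python3 - <<'E'
from h import *
plan([618,246.3,5],1.6)
E
```

```text
t 4.65 turn [-0.02 -0.   -0.  ] shift cm [22.51 -0.12 -5.77] | pos [560.16 244.86 230.07] F [-0.85  0.11  0.07] g 0.994
```

Request:
play_rows(
  deltas=[
    [-0.02, 0, 0, 4, -0.1, -3, 1],
    [-0.02, 0, 0, 8.5, -0.1, -5.5, 1],
    [-0.02, 0, 0, 13, -0.1, -5.8, 1],
    [-0.02, 0, 0, 17, -0.1, -5.8, 1],
    [-0.02, 0, 0, 20, -0.1, -5.8, 1],
    [-0.02, 0, 0, 22, -0.1, -5.8, 1],
    [-0.02, 0, 0, 22.5, -0.1, -5.8, 1],
    [-0.02, 0, 0, 22.5, -0.1, -5.8, 0.55],
    [-0.02, 0, 0, 22.5, -0.1, -5.8, 0.55],
    [-0.02, 0, 0, 22.5, -0.1, -5.8, 0.55],
  ],
  squeeze=35,
)

```text
time: 5.9
ee_pos: [618.6, 247.7, 5.9]
tcp_rot: [[0.002, 0.027, -1.0], [0.001, -1.0, -0.027], [-1.0, -0.001, -0.002]]
contact_force: [0.4, 1.2, -0.4]
gripper_width: 0.727
```

Request:
play_rows(
  deltas=[
    [0, 0, 0, 0, 0, 0, 0.4],
    [0, 0, 0, 0, 0, 0, 0.4],
    [0, 0, 0, 0, 0, 0, 0.4],
    [0, 0, 0, 0, 0, 0, 0.4],
  ],
)

```text
time: 6.4
ee_pos: [618.4, 247.1, 5.6]
tcp_rot: [[0.001, 0.027, -1.0], [-0.0, -1.0, -0.027], [-1.0, 0.0, -0.001]]
contact_force: [-0.6, -1.0, 4.3]
gripper_width: 0.663
```

```bash
python3 - <<'E'
from h import *
plan([618,246.3,120],11.6);plan([556.7,-18.5,140],11.6)
f=optics.grab_frame("wrist");save(f,"w3.png")
E
```

```text
t 6.4 turn [-0.18 -0.   -0.  ] shift cm [-11.44   0.08   0.03] | pos [618.38 247.13   5.59] F [-0.63 -0.98  4.27] g 0.663
t 6.4 turn [-0.18 -0.   -0.  ] shift cm [-13.44  26.39   6.87] | pos [618.38 247.13   5.59] F [-0.63 -0.98  4.27] g 0.663
```

View pics/w3.png

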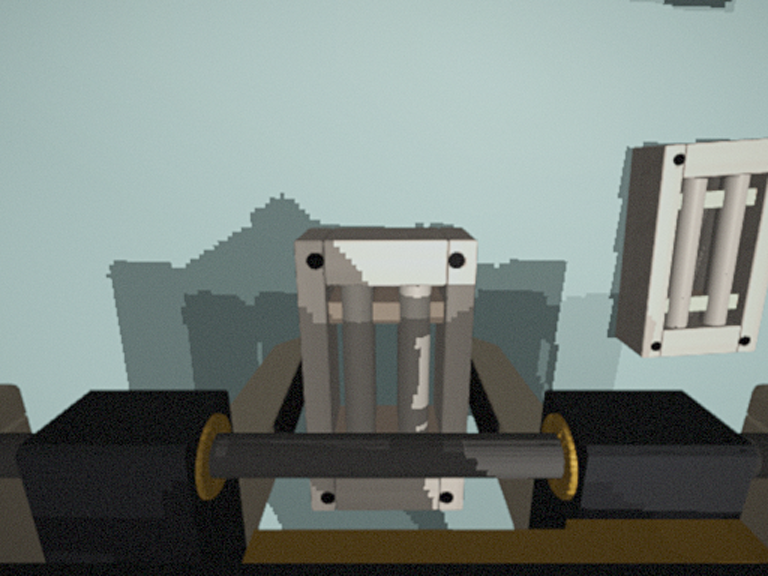

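Request:
play_rows(
  deltas=[
    [0, 0, 0, -1, 0, 0, 0.4],
    [0, 0, 0, -4, 0, 0, 0.4],
    [0, 0, 0, -8, 1, 0, 0.4],
    [-0.03, 0, 0, -12, 4, 0.5, 0.4],
    [-0.06, 0, 0, -13.4, 8, 2, 0.4],
    [-0.1, 0, 0, -13.4, 12.5, 3.3, 0.4],
    [-0.14, 0, 0, -13.4, 17, 4.5, 0.4],
    [-0.18, 0, 0, -13.4, 21, 5.6, 0.4],
    [-0.18, 0, 0, -13.4, 24.5, 6.5, 0.4],
    [-0.18, 0, 0, -13.4, 26.4, 6.9, 0.4],
    [-0.18, 0, 0, -13.4, 26.4, 6.9, 0.4],
    [-0.18, 0, 0, -13.4, 26.4, 6.9, 0.4],
  ],
)

```text
time: 7.95
ee_pos: [556.4, -15.6, 138.7]
tcp_rot: [[0.001, 0.208, -0.978], [0.002, -0.978, -0.208], [-1.0, -0.002, -0.001]]
contact_force: [0.0, 0.9, -4.7]
gripper_width: 0.666
```

```bash
cat >> h.py <<'E'
def infront(f,lo,hi):
    # points in tool frame: forward = -z(tool), lateral = -y(tool), height above TCP = -x
    s=arm.state();R=np.array(s["tcp_rot"]);W=world(f);L=(W-np.array(s["ee_pos"]))@R
    fw,la,h=-L[...,2],-L[...,1],-L[...,0]
    m=(h>lo)&(h<hi)&(abs(la)<33)&(fw>10)&(fw<90)
    print("front",np.percentile(fw[m],[50,95,98,99.5]),"lat",np.percentile(la[m],[.5,2,98,99.5]),"h",np.median(h[m]),m.sum())
E
python3 - <<'E'
from h import *
f=optics.grab_frame("wrist");save(f,"w4.png");infront(f,18,32)
plan([556.7,-18.5,60],11.6)
E
```

```text
front [39.53 54.87 55.66 55.82] lat [-30.85 -29.98  29.91  30.71] h 22.305303337464785 7728
t 8.0 turn [ 0.01 -0.    0.  ] shift cm [7.87 0.32 0.05] | pos [556.46 -15.41 138.72] F [-0.18  0.39 -5.52] g 0.663
```

View pics/w4.png

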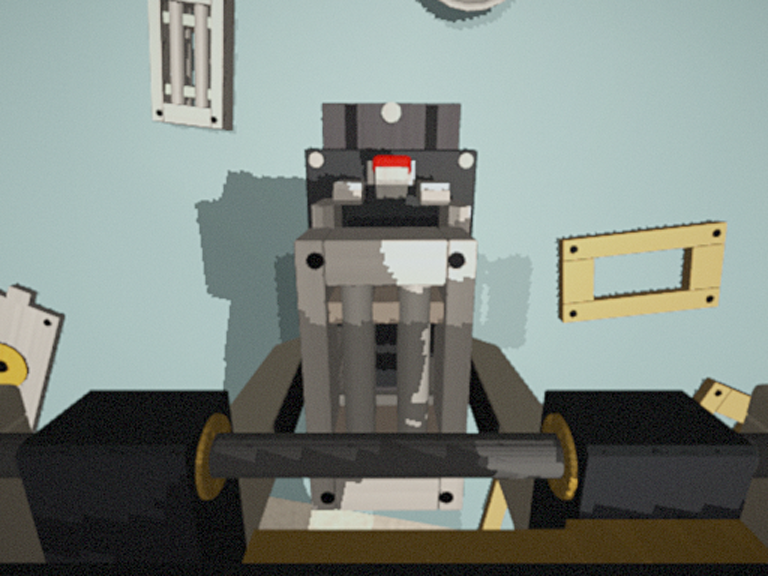

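Request:
play_rows(
  deltas=[
    [0.01, 0, 0, 3, 0.3, 0.05, 0.4],
    [0.01, 0, 0, 5.5, 0.3, 0.05, 0.4],
    [0.01, 0, 0, 5.7, 0.3, 0.05, 0.4],
    [0.01, 0, 0, 5.7, 0.3, 0.05, 0.4],
  ],
)

```text
time: 8.5
ee_pos: [557.0, -20.0, 82.3]
tcp_rot: [[0.002, 0.197, -0.98], [0.001, -0.98, -0.197], [-1.0, -0.001, -0.002]]
contact_force: [0.3, 0.1, -5.1]
gripper_width: 0.666
```

```bash
python3 - <<'E'
from h import *
f=optics.grab_frame("wrist");save(f,"w5.png")
plan([556.7,-18.5,22],11.6)
E
```

```text
t 8.55 turn [-0. -0.  0.] shift cm [ 6.07 -0.19  0.04] | pos [557.34 -20.36  82.75] F [ 0.82 -0.44 -4.56] g 0.664
```

View pics/w5.png

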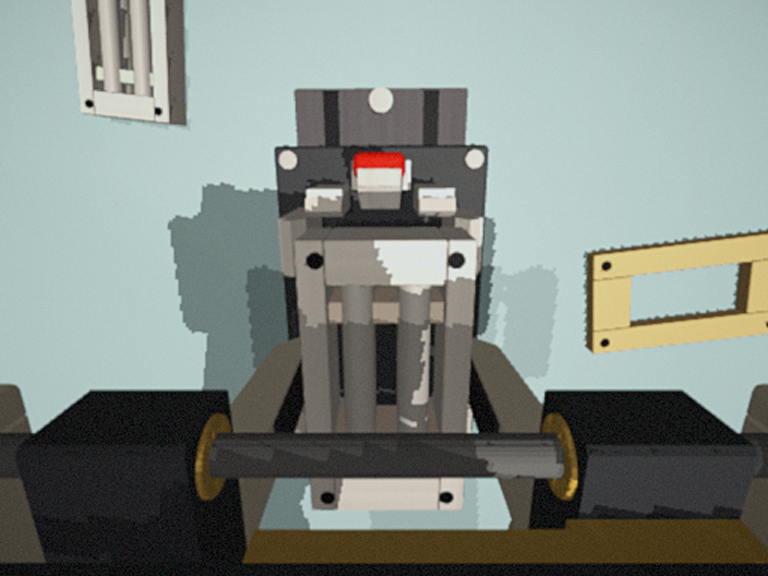

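Request:
play_rows(
  deltas=[
    [0, 0, 0, 0, 0, 0, 0.4],
    [0, 0, 0, 0, 0, 0, 0.4],
    [0, 0, 0, 0, 0, 0, 0.4],
  ],
)

```text
time: 8.93
ee_pos: [556.3, -21.5, 82.1]
tcp_rot: [[0.001, 0.195, -0.981], [0.0, -0.981, -0.195], [-1.0, 0.0, -0.001]]
contact_force: [0.0, 0.5, -5.0]
gripper_width: 0.665
```

```bash
python3 - <<'E'
from h import *
plan([556.7,-18.5,22],11.6)
print(arm.state()["joint_vel"])
f=optics.grab_frame("wrist")
s=arm.state();R=np.array(s["tcp_rot"]);W=world(f);L=(W-np.array(s["ee_pos"]))@R
fw,la,h=-L[...,2],-L[...,1],W[...,2]
# guides +x pair visible, end stops, catch
for nm,m in [("guideL",(h>60)&(h<74)&(la>31)&(la<50)&(fw>28)&(fw<62)),("guideR",(h>60)&(h<74)&(la<-31)&(la>-50)&(fw>28)&(fw<62)),("stops",(h>52)&(h<66)&(abs(la)<35)&(abs(la)>14)&(fw>57.2)&(fw<80)),("catch",(h>66)&(abs(la)<12)&(fw>59)&(fw<95))]:
    if m.sum()>10: print(nm,m.sum(),"fw",np.percentile(fw[m],[2,98]),"la",np.percentile(la[m],[2,98]),"h",np.percentile(h[m],[2,98]))
E
```

```text
t 8.93 turn [-0.01 -0.   -0.  ] shift cm [ 6.01 -0.29 -0.09] | pos [556.3  -21.5   82.07] F [ 0.02  0.51 -5.  ] g 0.665
[ 0.02  0.19 -0.07  0.08  0.05 -0.01 -0.09]
guideL 523 fw [34.97 58.37] la [36.4  47.88] h [60.34 69.01]
guideR 172 fw [40.34 58.84] la [-40.64 -31.25] h [60.13 68.57]
stops 884 fw [58.45 70.24] la [-31.61  34.33] h [52.82 62.02]
catch 1098 fw [64.98 85.18] la [-4.88 11.73] h [68.15 84.46]
```

Request:
play_rows(
  deltas=[
    [-0.006, 0, 0, 0, -0.32, -0.09, 0.4],
    [-0.006, 0, 0, 1, -0.32, -0.09, 0.4],
    [-0.006, 0, 0, 2, -0.32, -0.09, 0.4],
    [-0.006, 0, 0, 3, -0.32, -0.09, 0.4],
    [-0.006, 0, 0, 4, -0.32, -0.09, 0.4],
    [-0.006, 0, 0, 5, -0.32, -0.09, 0.4],
    [-0.006, 0, 0, 5.6, -0.32, -0.09, 0.4],
    [-0.006, 0, 0, 5.6, -0.32, -0.09, 0.4],
  ],
)

```text
time: 9.98
ee_pos: [556.0, -18.1, 25.2]
tcp_rot: [[-0.001, 0.202, -0.979], [0.0, -0.979, -0.202], [-1.0, -0.0, 0.001]]
contact_force: [-0.1, 0.4, -6.4]
gripper_width: 0.666
```

Request:
play_rows(
  deltas=[
    [0, 0, 0, 0.25, 0, 0, 0.4],
    [0, 0, 0, 0.42, 0, 0, 0.4],
    [0, 0, 0, 0.42, 0, 0, 0.4],
  ],
)

```text
time: 10.35
ee_pos: [556.6, -18.1, 21.7]
tcp_rot: [[0.0, 0.201, -0.98], [0.0, -0.98, -0.201], [-1.0, 0.0, -0.0]]
contact_force: [-0.1, 0.1, -5.0]
gripper_width: 0.665
```

Request:
play_rows(
  deltas=[
    [0, 0, 0, 0.1, 0, 0, 0.4],
    [0, 0, 0, 0.15, 0, 0, 0.4],
  ],
)

```text
time: 10.6
ee_pos: [556.5, -18.1, 21.5]
tcp_rot: [[0.001, 0.201, -0.98], [-0.0, -0.98, -0.201], [-1.0, 0.001, -0.001]]
contact_force: [-2.9, -0.2, 8.3]
gripper_width: 0.664
```

Request:
play_rows(
  deltas=[
    [0, 0, 0, 0.05, 0, 0, 0.85],
    [0, 0, 0, 0.05, 0, 0, 0.85],
    [0, 0, 0, 0.05, 0, 0, 0.85],
    [0, 0, 0, -1, 0, 0, 0.85],
    [0, 0, 0, -5, 0, 0, 0.85],
    [0, 0, 0, -10, 0, 0, 1],
    [0, 0, 0, -14, 0, 0, 1],
  ],
)

```text
time: 11.48
ee_pos: [556.9, -18.0, 162.7]
tcp_rot: [[0.002, 0.202, -0.979], [0.0, -0.979, -0.202], [-1.0, 0.0, -0.002]]
contact_force: [0.4, -0.5, 0.1]
gripper_width: 0.987
```

```bash
python3 - <<'E'
from h import *
f=optics.grab_frame("wrist");save(f,"w6.png")
top(f,(556.6,-18.2),40,52,66,50)
f=optics.grab_frame("top");top(f,(556.6,-18.2),40,52,66,50);top(f,(467,-299),6,14)
plan([430,-295,200],-10.5)
E
```

```text
5009 z 43.8224087135664 c [559.4 -19.6] s [131.5  88.2] yaw 7.93
0 z nan c [0. 0.] s [0. 0.] yaw 0.0
580 z 9.319333815533923 c [ 466.8 -298.9] s [111.1  63.1] yaw -10.83
t 11.57 turn [ 0.39 -0.01  0.  ] shift cm [-3.61 24.55 18.26] | pos [559.82 -17.77 165.46] F [ 1.79  0.62 -0.22] g 1.0
  return _methods._mean(a, axis=axis, dtype=dtype,
  ret = ret.dtype.type(ret / rcount)
```

View pics/w6.png

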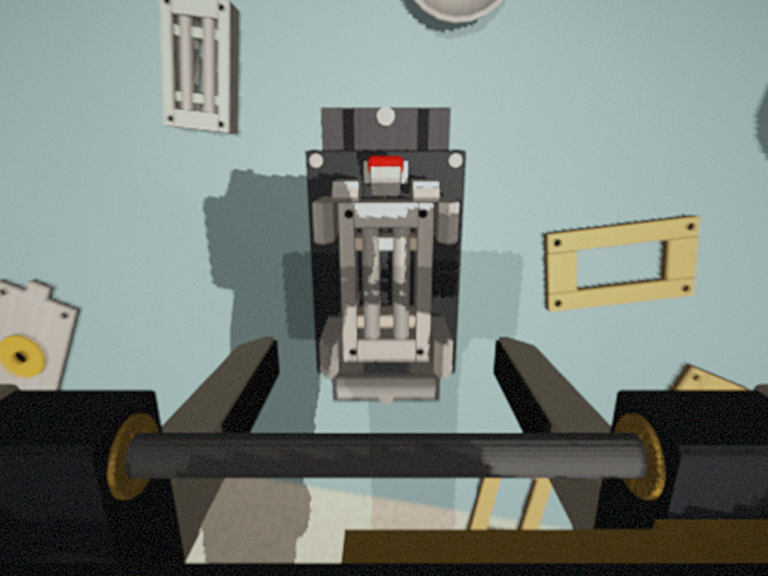

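Request:
play_rows(
  deltas=[
    [0.06, 0, 0, -1, 4.5, 3.5, 1],
    [0.12, 0, 0, -1, 9, 7, 1],
    [0.19, 0, 0, -0.5, 13.5, 10.5, 1],
    [0.27, 0, 0, 0, 18, 14, 1],
    [0.35, 0, 0, 0.5, 22.5, 17, 1],
    [0.39, 0, 0, 1, 24.7, 18, 1],
    [0.39, 0, 0, 1, 24.7, 18, 1],
    [0.39, 0, 0, 1, 24.7, 18, 1],
  ],
)

```text
time: 12.58
ee_pos: [431.3, -293.6, 149.9]
tcp_rot: [[0.001, -0.182, -0.983], [0.002, -0.983, 0.182], [-1.0, -0.002, -0.0]]
contact_force: [-1.2, 0.2, 0.6]
gripper_width: 1.001
```

```bash
python3 - <<'E'
from h import *
f=optics.grab_frame("wrist");save(f,"w7.png");top(f,(467,-299),5,14)
for d in optics.cut_out(f,"spacer_center"): print(round(d["conf"],2),rect(f,d["region"],10),d["region"].sum())
f=optics.grab_frame("scene");top(f,(467,-299),5,14)
plan([467,-298.5,2],-10.7)
E
```

```text
4192 z 8.193276199825107 c [ 468.4 -299.9] s [111.8  62.1] yaw -11.05
0.7 (array([ 468.8, -300.1]), array([110.7,  61.4]), -11.0) 4179
0.64 (array([ 596.3, -195. ]), array([111.9,  63.7]), -71.7) 5372
364 z 9.826870789209579 c [ 469.1 -300.5] s [124.4 118.5] yaw 6.69
t 12.72 turn [ 0. -0.  0.] shift cm [14.82 -0.2  -3.6 ] | pos [ 431.08 -294.1   150.16] F [-0.36 -0.84  0.46] g 1.004
```

View pics/w7.png

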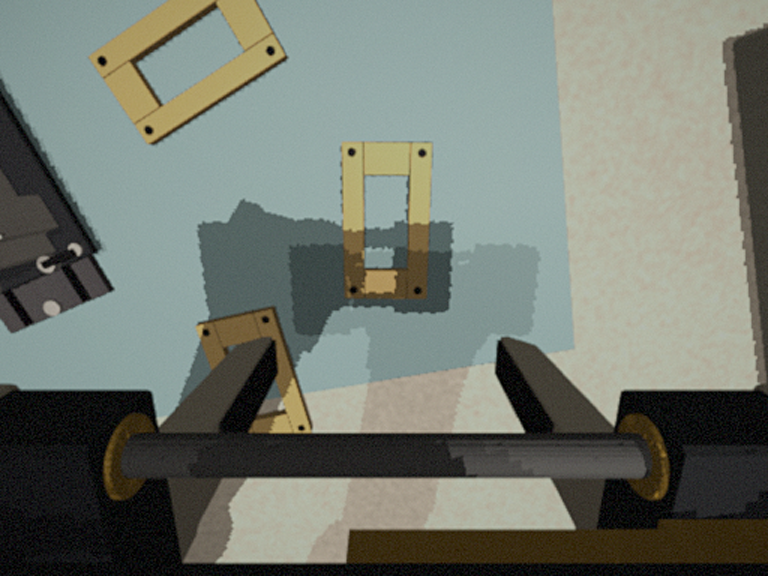

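```bash
python3 - <<'E'
from h import *
plan([468.3,-299.7,2],-11)
E
```

```text
t 12.72 turn [ 0.01 -0.    0.  ] shift cm [14.82 -0.11 -3.75] | pos [ 431.08 -294.1   150.16] F [-0.36 -0.84  0.46] g 1.004
```

Request:
play_rows(
  deltas=[
    [0.006, 0, 0, 4, -0.1, -1.8, 1],
    [0.006, 0, 0, 8, -0.1, -3.6, 1],
    [0.006, 0, 0, 11.5, -0.1, -3.75, 0.9],
    [0.006, 0, 0, 13.8, -0.1, -3.75, 0.85],
    [0.006, 0, 0, 14.6, -0.1, -3.75, 0.8],
    [0.006, 0, 0, 14.8, -0.1, -3.75, 0.75],
    [0.006, 0, 0, 14.8, -0.1, -3.75, 0.6],
    [0.006, 0, 0, 14.8, -0.1, -3.75, 0.5],
    [0.006, 0, 0, 14.8, -0.1, -3.75, 0.5],
  ],
  squeeze=15,
)

```text
time: 13.85
ee_pos: [467.5, -302.6, 2.9]
tcp_rot: [[0.002, -0.192, -0.981], [-0.001, -0.981, 0.192], [-1.0, 0.0, -0.002]]
contact_force: [-0.1, 0.0, 3.1]
gripper_width: 0.666
```

```bash
python3 - <<'E'
from h import *
plan([468.3,-299.7,2],-11)
E
```

```text
t 13.85 turn [-0. -0. -0.] shift cm [ 0.09 -0.3  -0.02] | pos [ 467.52 -302.56    2.94] F [-0.09  0.01  3.05] g 0.666
```

Request:
play_rows(
  deltas=[
    [0, 0, 0, 0, 0, 0, 0.45],
    [0, 0, 0, 0, 0, 0, 0.45],
    [0, 0, 0, -1, 0, 0, 0.45],
    [0, 0, 0, -4, 0, 0, 0.45],
    [0, 0, 0, -8, 0, 0, 0.45],
    [0, 0, 0, -12, 0, 0, 0.45],
    [0, 0, 0, -13, 0, 0, 0.45],
  ],
)

```text
time: 14.72
ee_pos: [468.0, -303.2, 134.7]
tcp_rot: [[0.004, -0.192, -0.981], [-0.003, -0.981, 0.192], [-1.0, 0.002, -0.005]]
contact_force: [0.9, 0.4, -0.9]
gripper_width: 0.664
```

```bash
python3 - <<'E'
from h import *
f=optics.grab_frame("wrist");save(f,"w8.png")
infront(f,3,14)
plan([556.5,-18.2,140],11.6)
E
```

```text
front [40.45 55.17 55.87 56.3 ] lat [-30.47 -29.69  30.23  30.98] h 5.519898894239988 6068
t 14.78 turn [-0.4 -0.  -0. ] shift cm [ -0.6  -29.66  -3.24] | pos [ 467.73 -303.04  134.38] F [-0.19 -0.47 -0.62] g 0.668
```

View pics/w8.png

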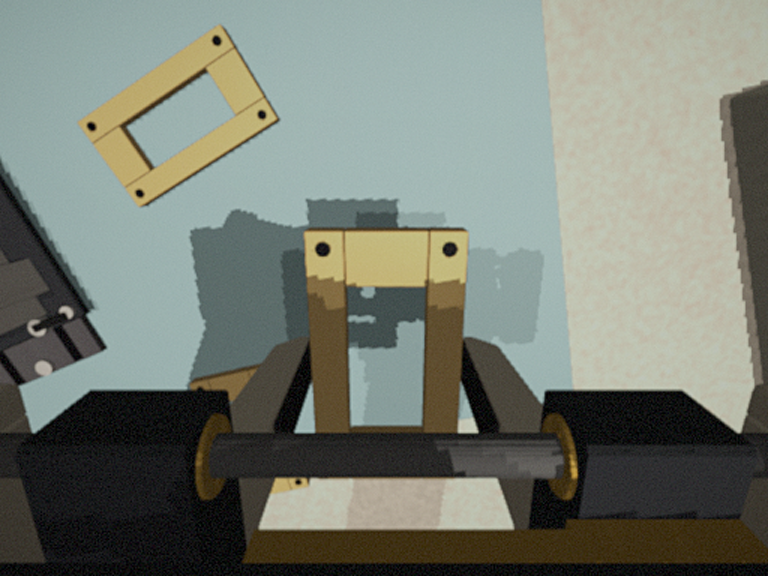

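Request:
play_rows(
  deltas=[
    [-0.06, 0, 0, -0.6, -4.5, -0.5, 0.45],
    [-0.12, 0, 0, -0.6, -9, -1, 0.45],
    [-0.19, 0, 0, -0.6, -13.5, -1.5, 0.45],
    [-0.26, 0, 0, -0.6, -18, -2, 0.45],
    [-0.33, 0, 0, -0.2, -22.5, -2.5, 0.45],
    [-0.38, 0, 0, 1.5, -26.5, -2.9, 0.45],
    [-0.4, 0, 0, 3, -29.2, -3.2, 0.45],
    [-0.4, 0, 0, 4.4, -29.66, -3.24, 0.45],
    [-0.4, 0, 0, 4.4, -29.66, -3.24, 0.45],
    [-0.4, 0, 0, 4.4, -29.66, -3.24, 0.45],
    [-0.4, 0, 0, 4.4, -29.66, -3.24, 0.45],
  ],
)

```text
time: 16.15
ee_pos: [555.8, -19.0, 88.5]
tcp_rot: [[0.001, 0.203, -0.979], [-0.001, -0.979, -0.203], [-1.0, 0.001, -0.001]]
contact_force: [-1.0, 0.6, -0.6]
gripper_width: 0.662
```

```bash
python3 - <<'E'
from h import *
plan([556.5,-18.2,49],11.6)
E
```

```text
t 16.15 turn [ 0. -0. -0.] shift cm [ 3.95 -0.07 -0.08] | pos [555.78 -18.98  88.53] F [-1.03  0.64 -0.59] g 0.662
```

Request:
play_rows(
  deltas=[
    [0, 0, 0, 0.5, -0.07, -0.08, 0.45],
    [0, 0, 0, 1.2, -0.07, -0.08, 0.45],
    [0, 0, 0, 2, -0.07, -0.08, 0.45],
    [0, 0, 0, 2.8, -0.07, -0.08, 0.45],
    [0, 0, 0, 3.5, -0.07, -0.08, 0.45],
    [0, 0, 0, 3.8, -0.07, -0.08, 0.45],
    [0, 0, 0, 3.8, -0.07, -0.08, 0.45],
  ],
)

```text
time: 17.02
ee_pos: [556.1, -16.6, 49.7]
tcp_rot: [[-0.0, 0.205, -0.979], [0.0, -0.979, -0.205], [-1.0, -0.0, 0.0]]
contact_force: [0.2, -0.6, -0.6]
gripper_width: 0.663
```

Request:
play_rows(
  deltas=[
    [0, 0, 0, 0.1, 0.1, 0, 0.45],
    [0, 0, 0, 0.15, 0.1, 0, 0.45],
    [0, 0, 0, 0.2, 0.1, 0, 0.45],
  ],
)

```text
time: 17.4
ee_pos: [556.7, -17.7, 48.9]
tcp_rot: [[0.001, 0.205, -0.979], [-0.0, -0.979, -0.205], [-1.0, 0.0, -0.001]]
contact_force: [-1.9, -0.4, 7.2]
gripper_width: 0.665
```

Contact (7 N), seated. Release, lift and head towards the plate.

Request:
play_rows(
  deltas=[
    [0, 0, 0, 0, 0, 0, 0.85],
    [0, 0, 0, 0, 0, 0, 0.85],
    [0, 0, 0, 0, 0, 0, 0.85],
    [0, 0, 0, -1, 0, 0, 0.9],
    [0, 0, 0, -5, 0, 0, 1],
    [0, 0, 0, -10, 0, 0, 1],
    [0, 0, 0, -11, 0, 0, 1],
  ],
)

```text
time: 18.27
ee_pos: [558.9, -17.3, 162.1]
tcp_rot: [[0.008, 0.205, -0.979], [0.0, -0.979, -0.205], [-1.0, 0.001, -0.008]]
contact_force: [-0.4, -0.2, 0.1]
gripper_width: 0.997
```

```bash
python3 - <<'E'
from h import *
f=optics.grab_frame("wrist");save(f,"w9.png")
s=arm.state()
W=world(f);a=np.radians(11.6);u=np.array([np.cos(a),np.sin(a)]);v=np.array([-u[1],u[0]])
q=W[...,:2]-[556.6,-18.2];X=q@u;Y=q@v
px=f["pixels"].astype(int)
m=(abs(X)<62)&(abs(Y)<32.4)&(W[...,2]>50)&(W[...,2]<60)&(px[...,0]-px[...,2]>25)
P=W[m];print(m.sum(),np.median(P[:,2]),np.percentile(X[m],[1,99]),np.percentile(Y[m],[1,99]));print(cv2.minAreaRect(P[:,:2].astype(np.float32)))
plan([385,262,160],-12.6)
f=optics.grab_frame("top");top(f,(425,257),4,12)
E
```

```text
4586 54.16691881998713 [-56.37  55.84] [-30.13  30.78]
((556.0086059570312, -18.038761138916016), (114.45569610595703, 63.12879943847656), 11.073063850402832)
t 18.32 turn [ 0.43 -0.01  0.  ] shift cm [  0.04 -30.91  11.22] | pos [558.25 -17.46 161.52] F [0.18 0.6  0.81] g 1.0
871 z 7.355139222266644 c [421.4 255.8] s [143.1 136.5] yaw 6.58
```

View pics/w9.png

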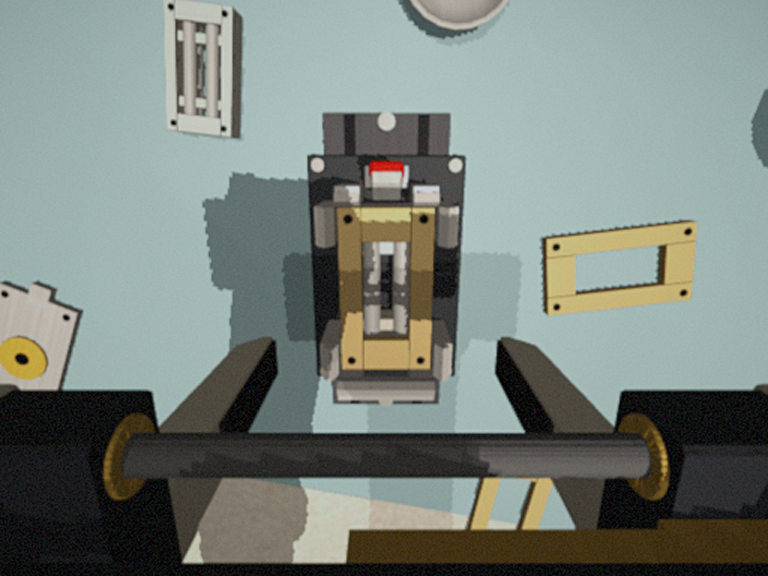

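Request:
play_rows(
  deltas=[
    [0.06, 0, 0, 0, -4.5, 1.6, 1],
    [0.12, 0, 0, 0, -9, 3.2, 1],
    [0.18, 0, 0, 0, -13.5, 4.8, 1],
    [0.25, 0, 0, 0, -18, 6.4, 1],
    [0.31, 0, 0, 0, -22.5, 8, 1],
    [0.38, 0, 0, 0, -27, 9.6, 1],
    [0.43, 0, 0, 0, -30.9, 11.2, 1],
    [0.43, 0, 0, 0, -30.9, 11.2, 1],
    [0.43, 0, 0, 0, -30.9, 11.2, 1],
    [0.43, 0, 0, 0, -30.9, 11.2, 1],
  ],
)

```text
time: 19.62
ee_pos: [384.0, 260.2, 157.4]
tcp_rot: [[-0.001, -0.224, -0.975], [-0.001, -0.975, 0.224], [-1.0, 0.001, 0.0]]
contact_force: [0.2, 0.0, 0.3]
gripper_width: 1.0
```

```bash
python3 - <<'E'
from h import *
plan([385,262,160],-12.6)
f=optics.grab_frame("wrist");save(f,"w10.png")
for d in optics.cut_out(f,"lens_plate_center"): print(round(d["conf"],2),rect(f,d["region"],8),d["region"].sum())
for d in optics.pinpoint(f,"lens_plate_center"): print(d)
# body rectangle: depth mask then erode-open to strip tongue/tab
W=world(f);m=((W[...,2]>3.5)&(W[...,2]<12)&(abs(W[...,0]-427)<85)&(abs(W[...,1]-256)<60)).astype(np.uint8)
P=W[m>0];c=P[:,:2].mean(0)
yaw=None
# long edges via iterative: choose yaw minimising lateral 1-99% spread
best=min((np.ptp(np.percentile((P[:,:2]-c)@[-np.sin(t),np.cos(t)],[.5,99.5])),t) for t in np.radians(np.arange(-20,-4,.1)))
t=best[1];u=np.array([np.cos(t),np.sin(t)]);v=np.array([-u[1],u[0]])
X=(P[:,:2]-c)@u;Y=(P[:,:2]-c)@v
print("yaw",np.degrees(t),best[0],"Y",np.percentile(Y,[.5,99.5]),"X all",np.percentile(X,[.3,99.7]),"z",np.median(P[:,2]))
yc=np.mean(np.percentile(Y,[.5,99.5]));k=abs(Y-yc)>20;x=np.percentile(X[k],[.5,99.5]);print("Xbody",x)
print("centre",c+u*x.mean()+v*yc)
E
```

```text
t 19.62 turn [-0.01  0.   -0.  ] shift cm [-0.26 -0.2  -0.06] | pos [383.97 260.21 157.44] F [0.17 0.   0.25] g 1.0
0.81 (array([428.1, 256.6]), array([130.7,  62.4]), -12.2) 6166
{'position': [431.4, 256.3, 10.0], 'conf': 0.95}
yaw -12.099999999999888 61.19021770286828 Y [-30.53  30.66] X all [-67.85  60.68] z 6.364432875743034
Xbody [-58.76  51.38]
centre [428.33 257.03]
```

View pics/w10.png

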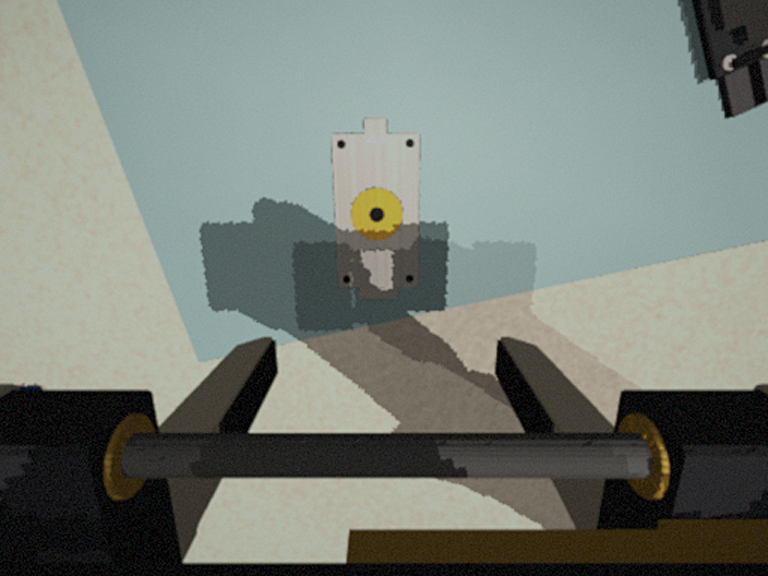

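```bash
python3 - <<'E'
from h import *
plan([428.2,256.9,2],-12.1)
E
```

```text
t 19.77 turn [-0.01  0.   -0.  ] shift cm [15.58 -0.62 -4.4 ] | pos [383.95 260.78 157.83] F [ 0.13 -0.22 -0.3 ] g 0.997
```

Request:
play_rows(
  deltas=[
    [-0.01, 0, 0, 4, -0.3, -2.2, 1],
    [-0.01, 0, 0, 8, -0.6, -4.2, 1],
    [-0.01, 0, 0, 12, -0.6, -4.4, 0.9],
    [-0.01, 0, 0, 14.5, -0.6, -4.4, 0.85],
    [-0.01, 0, 0, 15.3, -0.6, -4.4, 0.85],
    [-0.01, 0, 0, 15.6, -0.6, -4.4, 0.8],
    [-0.01, 0, 0, 15.6, -0.6, -4.4, 0.75],
    [-0.01, 0, 0, 15.6, -0.6, -4.4, 0.6],
    [-0.01, 0, 0, 15.6, -0.6, -4.4, 0.5],
    [-0.01, 0, 0, 15.6, -0.6, -4.4, 0.45],
  ],
  squeeze=40,
)

```text
time: 21.02
ee_pos: [428.0, 257.8, 2.8]
tcp_rot: [[0.001, -0.212, -0.977], [0.0, -0.977, 0.212], [-1.0, -0.0, -0.001]]
contact_force: [-0.7, -0.7, 6.8]
gripper_width: 0.657
```

Request:
play_rows(
  deltas=[
    [0, 0, 0, 0, 0, 0, 0.4],
    [0, 0, 0, -1, 0, 0, 0.4],
    [0, 0, 0, -3, 0, 0, 0.4],
    [0, 0, 0, -7, 0, 0, 0.4],
    [0, 0, 0, -11, 0, 0, 0.4],
    [0, 0, 0, -13, 0, 0, 0.4],
    [0, 0, 0, -13, 0, 0, 0.4],
    [0, 0, 0, -13, 0, 0, 0.4],
  ],
)

```text
time: 22.02
ee_pos: [426.7, 257.4, 131.1]
tcp_rot: [[-0.002, -0.211, -0.977], [-0.001, -0.977, 0.211], [-1.0, 0.002, 0.002]]
contact_force: [-0.4, 0.1, -4.1]
gripper_width: 0.661
```

```bash
python3 - <<'E'
from h import *
f=optics.grab_frame("wrist");save(f,"w11.png")
s=arm.state();R=np.array(s["tcp_rot"]);W=world(f);L=(W-np.array(s["ee_pos"]))@R
fw,la,h=-L[...,2],-L[...,1],-L[...,0]
m=(h>-10)&(h<30)&(abs(la)<31)&(fw>12)&(fw<80)
for lo,hi in [(0,7),(14,30)]:
    k=m&(abs(la)>=lo)&(abs(la)<hi)
    print(lo,np.percentile(fw[k],[2,98,99.5]),"la",np.percentile(la[k],[.5,99.5]))
    if lo==14:
        A=np.c_[fw[k],la[k],np.ones(k.sum())];c,*_=np.linalg.lstsq(A,h[k],rcond=None);print("plane slopes(deg)",np.degrees(c[:2]),"h0",c[2])
plan([556.5,-18.2,150],11.6)
E
```

```text
0 [13.36 65.78 65.99] la [-6.95  6.91]
14 [13.01 55.95 56.08] la [-29.84  29.85]
plane slopes(deg) [-0.77 -0.04] h0 4.036017091404255
t 22.07 turn [-0.41  0.   -0.  ] shift cm [ -1.91  24.18 -18.52] | pos [426.57 257.3  130.75] F [-0.4  -0.14 -2.34] g 0.659
```

View pics/w11.png

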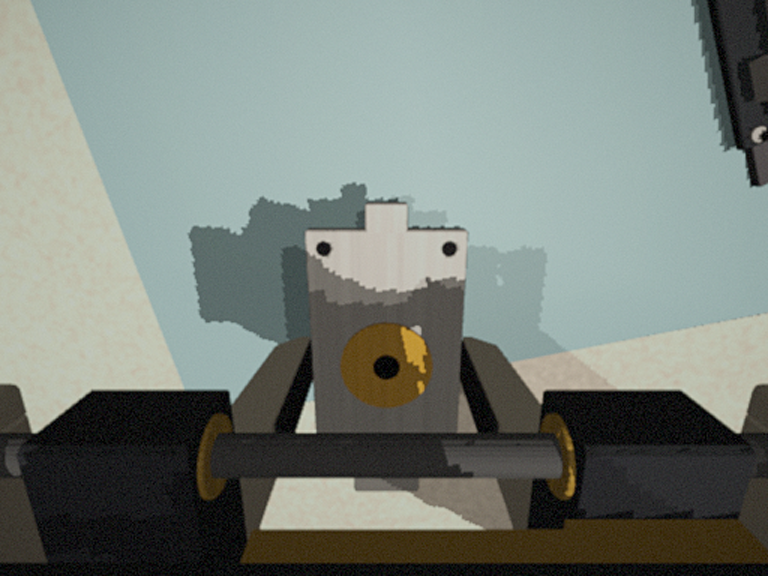

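```bash
python3 - <<'E'
from h import *
plan([568.4,-15.8,130],11.6,0);plan([568.4,-15.8,112],11.6,15)
E
```

```text
t 22.07 turn [-0.41  0.   -0.  ] shift cm [  0.08  23.69 -19.64] | pos [426.57 257.3  130.75] F [-0.4  -0.14 -2.34] g 0.659
t 22.07 turn [-0.41  0.26 -0.06] shift cm [  1.88  23.69 -19.64] | pos [426.57 257.3  130.75] F [-0.4  -0.14 -2.34] g 0.659
```

Request:
play_rows(
  deltas=[
    [-0.05, 0, 0, -0.5, 3.5, -2.9, 0.4],
    [-0.12, 0.03, 0, -0.5, 7, -5.8, 0.4],
    [-0.18, 0.06, -0.01, -0.5, 10.5, -8.7, 0.4],
    [-0.24, 0.1, -0.02, -0.5, 14, -11.6, 0.4],
    [-0.3, 0.15, -0.03, -0.5, 17.5, -14.5, 0.4],
    [-0.36, 0.2, -0.05, 0, 20.5, -17, 0.4],
    [-0.4, 0.24, -0.06, 1, 22.7, -18.8, 0.4],
    [-0.41, 0.26, -0.06, 1.9, 23.7, -19.6, 0.4],
    [-0.41, 0.26, -0.06, 1.9, 23.7, -19.6, 0.4],
    [-0.41, 0.26, -0.06, 1.9, 23.7, -19.6, 0.4],
    [-0.41, 0.26, -0.06, 1.9, 23.7, -19.6, 0.4],
  ],
)

```text
time: 23.45
ee_pos: [569.0, -13.7, 113.2]
tcp_rot: [[0.256, 0.201, -0.946], [0.058, -0.98, -0.192], [-0.965, -0.006, -0.262]]
contact_force: [-0.1, 1.3, -2.6]
gripper_width: 0.659
```

```bash
python3 - <<'E'
from h import *
plan([568.4,-15.8,79.5],11.6,15)
f=optics.grab_frame("wrist");save(f,"w12.png");f=optics.grab_frame("scene");save(f,"s12.png",crop=(200,120,350,235))
s=arm.state();R=np.array(s["tcp_rot"]);print("tilt",np.degrees(np.arcsin(-R[2,2])),"roll",np.degrees(np.arcsin(R[2,1])))
E
```

```text
t 23.45 turn [-0.   -0.    0.01] shift cm [3.23 0.22 0.99] | pos [569.05 -13.66 113.23] F [-0.1   1.28 -2.61] g 0.659
tilt 15.210681333500656 roll -0.3177487821820542
```

View pics/w12.png

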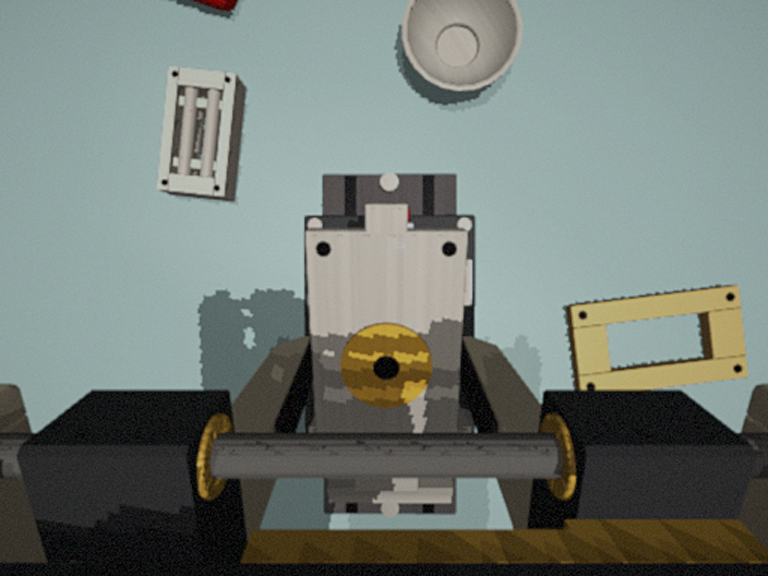

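View pics/s12.png

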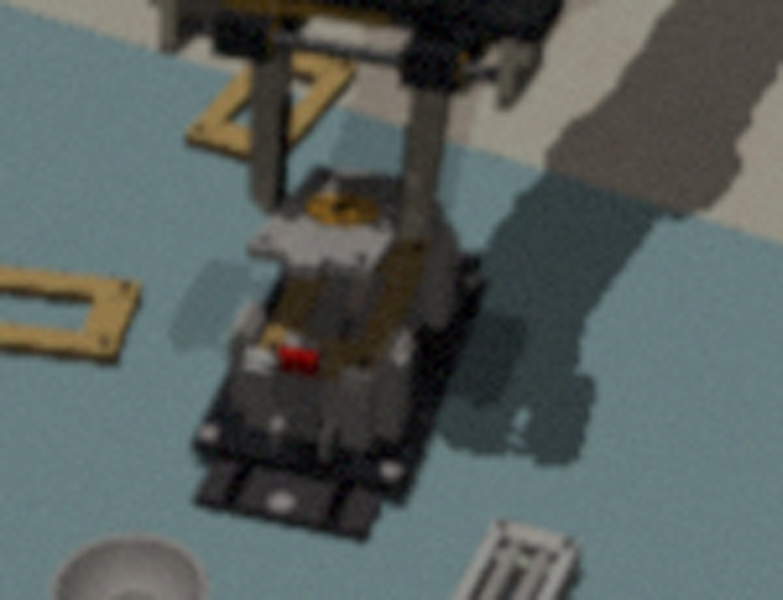

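Request:
play_rows(
  deltas=[
    [0, 0, 0, 0.7, 0.1, 0.2, 0.4],
    [0, 0, 0, 1.5, 0.15, 0.45, 0.4],
    [0, 0, 0, 2, 0.15, 0.6, 0.4],
    [0, 0, 0, 2, 0.15, 0.6, 0.4],
    [0, 0, 0, 2, 0.15, 0.6, 0.4],
  ],
)

```text
time: 24.18
ee_pos: [569.0, -16.5, 92.2]
tcp_rot: [[0.256, 0.199, -0.946], [0.057, -0.98, -0.19], [-0.965, -0.005, -0.262]]
contact_force: [0.4, -0.4, -2.4]
gripper_width: 0.658
```

```bash
cat >> h.py <<'E'
def blk():
    s=arm.state();R=np.array(s["tcp_rot"]);p=np.array(s["ee_pos"])
    a=np.radians(11.6);q=p[:2]-[556.6,-18.2];u=np.array([np.cos(a),np.sin(a)])
    print("t",round(float(s["time"]),2),"block X",round(q@u,2),"Y",round(q@[-u[1],u[0]],2),"Z",round(p[2],2),"tilt",round(np.degrees(np.arcsin(-R[2,2])),2),"roll",round(np.degrees(np.arcsin(R[2,1])),2),"yaw",round(np.degrees(np.arctan2(R[0,1],-R[1,1])),2),"F",np.array(s["contact_force"]),"catchF")
E
python3 - <<'E'
from h import *
blk();plan([568.4,-15.8,79],11.6,15)
E
```

```text
t 24.18 block X 12.43 Y -0.85 Z 92.16 tilt 15.2 roll -0.31 yaw 11.46 F [ 0.4  -0.42 -2.44] catchF
t 24.18 turn [-0.   -0.    0.01] shift cm [ 1.26 -0.08  0.38] | pos [568.95 -16.53  92.16] F [ 0.4  -0.42 -2.44] g 0.658
```

Request:
play_rows(
  deltas=[
    [0, 0, 0.005, 0.5, -0.05, 0.15, 0.4],
    [0, 0, 0.005, 0.9, -0.08, 0.28, 0.4],
    [0, 0, 0.005, 1.25, -0.08, 0.38, 0.4],
    [0, 0, 0.005, 1.25, -0.08, 0.38, 0.4],
    [0, 0, 0.005, 1.25, -0.08, 0.38, 0.4],
  ],
)

```text
time: 24.8
ee_pos: [568.3, -15.8, 79.1]
tcp_rot: [[0.257, 0.197, -0.946], [0.052, -0.98, -0.19], [-0.965, -0.001, -0.262]]
contact_force: [0.3, -0.3, -2.3]
gripper_width: 0.662
```

```bash
python3 - <<'E'
from h import *
blk();plan([556.6+.98*-1,-18.2-.2,75.3],11.6,15)
f=optics.grab_frame("scene");save(f,"s13.png",crop=(200,120,350,235))
E
```

```text
t 24.8 block X 11.95 Y -0.03 Z 79.08 tilt 15.19 roll -0.04 yaw 11.38 F [ 0.26 -0.33 -2.34] catchF
t 24.8 turn [-0. -0. -0.] shift cm [0.03 0.   1.35] | pos [568.31 -15.83  79.08] F [ 0.26 -0.33 -2.34] g 0.662
```

View pics/s13.png

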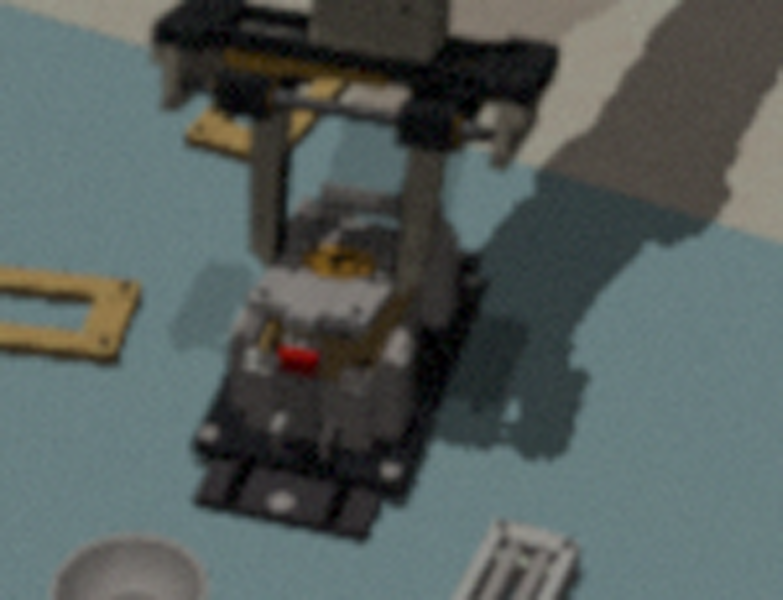

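Request:
play_rows(
  deltas=[
    [0, 0, 0, 0.04, 0, 0.3, 0.4],
    [0, 0, 0, 0.05, 0, 0.6, 0.4],
    [0, 0, 0, 0.05, 0, 0.9, 0.4],
    [0, 0, 0, 0.05, 0, 1.1, 0.4],
    [0, 0, 0, 0.05, 0, 1.1, 0.4],
  ],
)

```text
time: 25.48
ee_pos: [557.7, -18.0, 75.6]
tcp_rot: [[0.256, 0.197, -0.946], [0.052, -0.98, -0.19], [-0.965, -0.001, -0.262]]
contact_force: [0.7, 0.4, -3.0]
gripper_width: 0.66
```

```bash
python3 - <<'E'
from h import *
blk()
E
```

```text
t 25.48 block X 1.14 Y 0.0 Z 75.63 tilt 15.17 roll -0.04 yaw 11.38 F [ 0.73  0.41 -3.03] catchF
```

Request:
play_rows(
  deltas=[
    [0, 0, 0, 0, 0, 0.12, 0.4],
    [0, 0, 0, 0, 0, 0.22, 0.4],
    [0, 0, 0, 0, 0, 0.25, 0.4],
    [0, 0, 0, 0, 0, 0.25, 0.4],
  ],
)

```text
time: 25.98
ee_pos: [555.6, -18.4, 75.0]
tcp_rot: [[0.257, 0.197, -0.946], [0.052, -0.98, -0.19], [-0.965, -0.001, -0.262]]
contact_force: [-0.5, 0.2, -3.0]
gripper_width: 0.655
```

```bash
python3 - <<'E'
from h import *
blk()
f=optics.grab_frame("wrist");save(f,"w14.png")
E
```

```text
t 25.98 block X -1.05 Y 0.04 Z 75.04 tilt 15.18 roll -0.04 yaw 11.38 F [-0.51  0.19 -3.  ] catchF
```

View pics/w14.png

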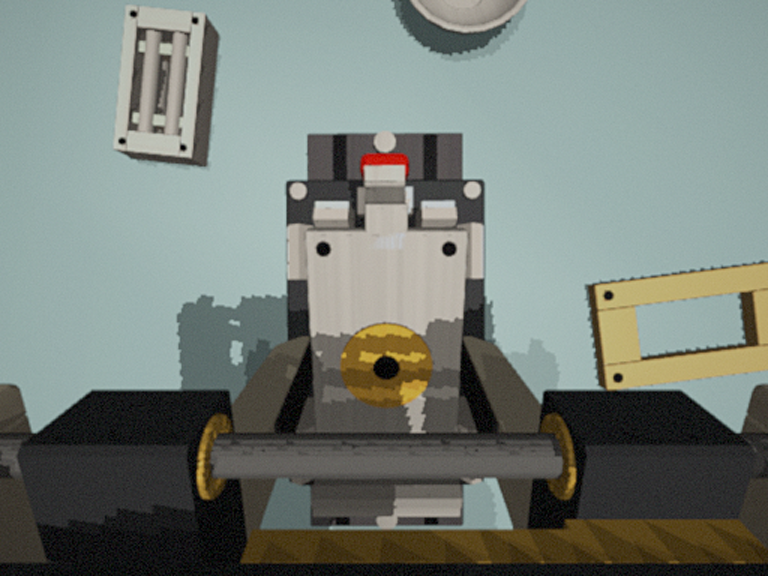

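Request:
play_rows(
  deltas=[
    [0, -0.027, 0, 0.17, 0, 0.03, 0.4],
    [0, -0.054, 0, 0.34, 0, 0.06, 0.4],
    [0, -0.081, 0, 0.51, 0, 0.09, 0.4],
    [0, -0.105, 0, 0.67, 0, 0.12, 0.4],
    [0, -0.105, 0, 0.67, 0, 0.12, 0.4],
    [0, -0.105, 0, 0.67, 0, 0.12, 0.4],
  ],
)

```text
time: 26.78
ee_pos: [555.9, -18.3, 68.1]
tcp_rot: [[0.156, 0.197, -0.968], [0.032, -0.98, -0.195], [-0.987, -0.001, -0.159]]
contact_force: [0.0, -0.0, -2.8]
gripper_width: 0.658
```

```bash
python3 - <<'E'
from h import *
blk()
E
```

```text
t 26.77 block X -0.72 Y 0.05 Z 68.15 tilt 9.15 roll -0.04 yaw 11.38 F [ 0.02 -0.03 -2.77] catchF
```

Request:
play_rows(
  deltas=[
    [0, -0.015, 0, 0.085, 0, 0, 0.4],
    [0, -0.029, 0, 0.17, 0, 0, 0.4],
    [0, -0.029, 0, 0.17, 0, 0, 0.4],
  ],
)

```text
time: 27.15
ee_pos: [556.2, -18.3, 66.7]
tcp_rot: [[0.127, 0.197, -0.972], [0.026, -0.98, -0.196], [-0.992, -0.0, -0.13]]
contact_force: [-0.9, -0.3, -0.2]
gripper_width: 0.656
```

```bash
python3 - <<'E'
from h import *
blk()
E
```

```text
t 27.15 block X -0.39 Y -0.03 Z 66.67 tilt 7.46 roll -0.03 yaw 11.38 F [-0.93 -0.31 -0.23] catchF
```

Request:
play_rows(
  deltas=[
    [0, 0, 0, 0.06, 0, 0, 0.4],
    [0, 0, 0, 0.06, 0, 0, 0.4],
  ],
)

```text
time: 27.4
ee_pos: [556.3, -18.3, 66.5]
tcp_rot: [[0.128, 0.197, -0.972], [0.026, -0.98, -0.196], [-0.991, -0.0, -0.131]]
contact_force: [-2.9, -0.3, 4.2]
gripper_width: 0.659
```

```bash
python3 - <<'E'
from h import *
blk()
E
```

```text
t 27.4 block X -0.3 Y -0.0 Z 66.52 tilt 7.5 roll -0.02 yaw 11.38 F [-2.91 -0.33  4.15] catchF
```

Request:
play_rows(
  deltas=[
    [0, 0, 0, 0.06, 0, 0, 0.72],
    [0, 0, 0, 0.06, 0, 0, 0.8],
    [0, 0, 0, 0.06, 0, 0, 0.85],
    [0, 0, 0, 0, 0, 0, 0.9],
    [0, -0.03, 0, -2, 0, 0, 0.9],
    [0, -0.08, 0, -5, 0, 0, 0.7],
    [0, -0.13, 0, -6, 0, -1, 0.4],
    [0, -0.13, 0, -6.5, 0, -2, 0.2],
  ],
)

```text
time: 28.4
ee_pos: [569.0, -15.6, 133.8]
tcp_rot: [[0.003, 0.197, -0.98], [0.001, -0.98, -0.197], [-1.0, -0.001, -0.003]]
contact_force: [0.4, -0.2, -0.4]
gripper_width: 0.626
```

```bash
python3 - <<'E'
from h import *
blk()
f=optics.grab_frame("wrist");save(f,"w15.png");f=optics.grab_frame("scene");save(f,"s15.png",crop=(200,120,350,235))
plan([556.6+47*.98,-18.2+47*.2,90],11.6,0)
E
```

```text
t 28.4 block X 12.7 Y 0.02 Z 133.78 tilt 0.19 roll -0.03 yaw 11.39 F [ 0.4  -0.18 -0.4 ] catchF
t 28.5 turn [-0. -0.  0.] shift cm [ 4.34  0.01 -3.44] | pos [568.78 -15.6  133.28] F [-0.15  0.33  0.56] g 0.542
```

View pics/w15.png

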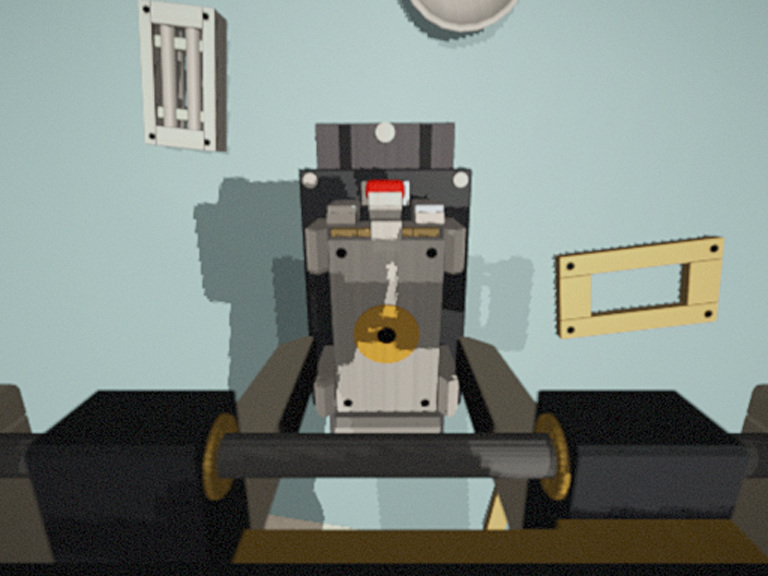

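View pics/s15.png

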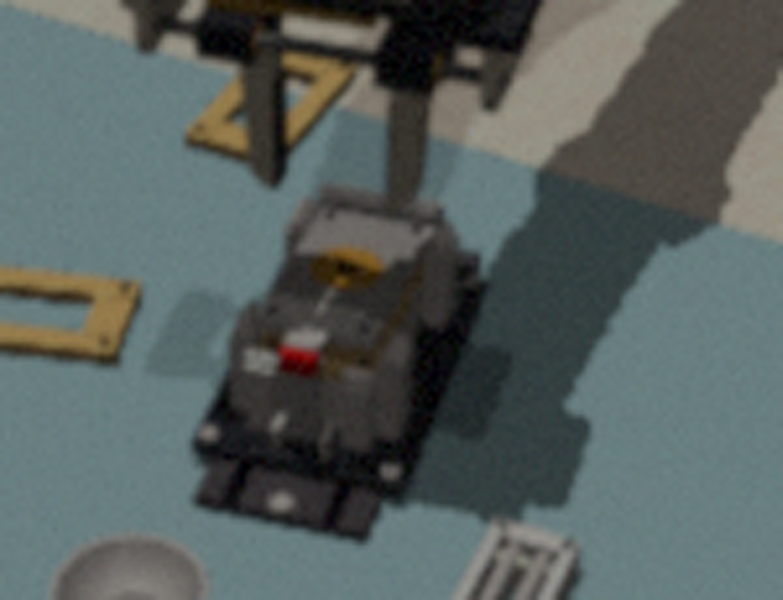

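Request:
play_rows(
  deltas=[
    [0, 0, 0, 0, 0, -1.5, 0],
    [0, 0, 0, 0.5, 0, -3.3, 0],
    [0, 0, 0, 2, 0, -3.35, 0],
    [0, 0, 0, 4, 0, -3.35, 0],
    [0, 0, 0, 4.4, 0, -3.35, 0],
    [0, 0, 0, 4.4, 0, -3.35, 0],
    [0, 0, 0, 4.4, 0, -3.35, 0],
  ],
)

```text
time: 29.38
ee_pos: [600.7, -9.4, 89.6]
tcp_rot: [[0.002, 0.197, -0.98], [0.001, -0.98, -0.197], [-1.0, -0.0, -0.002]]
contact_force: [-0.8, 0.5, -0.6]
gripper_width: 0.008
```

```bash
python3 - <<'E'
from h import *
blk();print(arm.state()["gripper_width"])
E
```

```text
t 29.38 block X 44.95 Y -0.21 Z 89.64 tilt 0.11 roll -0.02 yaw 11.38 F [-0.78  0.48 -0.59] catchF
0.0083713796728274
```

Press down, in steps.

Request:
play_rows(
  deltas=[
    [0, 0, 0, 0.6, 0, 0, 0],
    [0, 0, 0, 1.1, 0, 0, 0],
    [0, 0, 0, 1.5, 0, 0, 0],
    [0, 0, 0, 1.8, 0, 0, 0],
    [0, 0, 0, 1.9, 0, 0, 0],
  ],
)

```text
time: 30.0
ee_pos: [600.8, -9.2, 70.2]
tcp_rot: [[0.002, 0.197, -0.98], [0.001, -0.98, -0.197], [-1.0, -0.001, -0.002]]
contact_force: [0.1, 0.8, 2.3]
gripper_width: 0.006
```

```bash
python3 - <<'E'
from h import *
blk()
E
```

```text
t 30.0 block X 45.11 Y -0.02 Z 70.16 tilt 0.1 roll -0.04 yaw 11.39 F [0.05 0.78 2.33] catchF
```

Request:
play_rows(
  deltas=[
    [0, 0, 0, 0.15, 0, 0, 0],
    [0, 0, 0, 0.3, 0, 0, 0],
    [0, 0, 0, 0.45, 0, 0, 0],
    [0, 0, 0, 0.6, 0, 0, 0],
  ],
)

```text
time: 30.5
ee_pos: [600.0, -9.6, 64.3]
tcp_rot: [[-0.0, 0.197, -0.98], [0.0, -0.98, -0.197], [-1.0, -0.0, 0.0]]
contact_force: [-2.7, -0.4, 11.3]
gripper_width: 0.006
```

```bash
python3 - <<'E'
from h import *
blk()
E
```

```text
t 30.5 block X 44.3 Y -0.28 Z 64.31 tilt -0.02 roll -0.02 yaw 11.37 F [-2.66 -0.43 11.35] catchF
```

Request:
play_rows(
  deltas=[
    [0, 0, 0, 0.1, 0, 0, 0],
    [0, 0, 0, 0.2, 0, 0, 0],
    [0, 0, 0, 0.3, 0, 0, 0],
    [0, 0, 0, 0.3, 0, 0, 0],
  ],
)

```text
time: 31.0
ee_pos: [600.1, -9.6, 64.2]
tcp_rot: [[0.0, 0.197, -0.98], [-0.001, -0.98, -0.197], [-1.0, 0.001, -0.0]]
contact_force: [-6.1, -0.2, 19.7]
gripper_width: 0.003
```

```bash
python3 - <<'E'
from h import *
blk()
f=optics.grab_frame("wrist");save(f,"w16.png")
E
```

```text
t 31.0 block X 44.34 Y -0.31 Z 64.22 tilt 0.02 roll 0.04 yaw 11.36 F [-6.13 -0.21 19.69] catchF
```

View pics/w16.png

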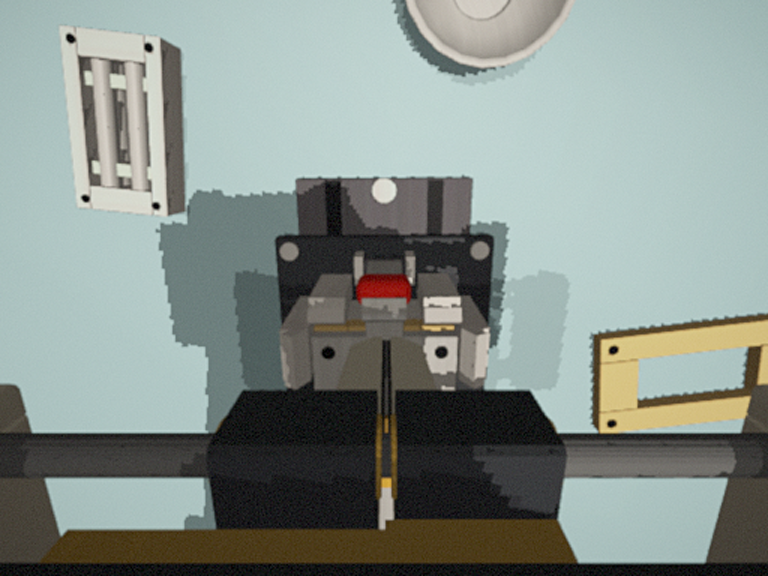

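Request:
play_rows(
  deltas=[
    [0, 0, 0, 0.2, 0, 0, 0],
    [0, 0, 0, 0.3, 0, 0, 0],
    [0, 0, 0, 0.3, 0, 0, 0],
    [0, 0, 0, -1, 0, 0, 0],
    [0, 0, 0, -4, 0, 0, 0],
    [0, 0, 0, -7, 0, 2, 0],
    [0, 0, 0, -9, 0, 4, 0],
    [0, 0, 0, -9, 0, 4, 0],
  ],
)

```text
time: 32.05
ee_pos: [561.0, -17.9, 151.9]
tcp_rot: [[0.002, 0.197, -0.98], [0.0, -0.98, -0.197], [-1.0, 0.0, -0.002]]
contact_force: [0.8, 0.8, 0.2]
gripper_width: 0.004
```

```bash
python3 - <<'E'
from h import *
blk()
f=optics.grab_frame("wrist");save(f,"w17.png",crop=(150,60,370,225))
W=world(f);a=np.radians(11.5);u=np.array([np.cos(a),np.sin(a)]);v=np.array([-u[1],u[0]])
q=W[...,:2]-[556.6,-18.2];X=q@u;Y=q@v;Z=W[...,2]
m=(abs(X)<54)&(abs(Y)<29)&(np.hypot(X,Y)>24)&(Z>50)&(Z<80)
A=np.c_[X[m],Y[m],np.ones(m.sum())];c,*_=np.linalg.lstsq(A,Z[m],rcond=None);print("plate plane deg",np.degrees(c[:2]),"z0",c[2],"resid",np.std(Z[m]-A@c),m.sum())
# catch profile
for n in [0]:
  for x in np.arange(54,88,2):
    k=(X>x)&(X<x+2)&(abs(Y)<6)
    if k.sum()>3: print(x,round(float(np.median(Z[k])),1),end="; ")
f0=dict(np.load("nest2.npz"));W=world(f0);q=W[...,:2]-[556.6,-18.2];X=q@u;Y=q@v;Z=W[...,2];print("\nstart")
for x in np.arange(54,88,2):
    k=(X>x)&(X<x+2)&(abs(Y)<6)
    if k.sum()>3: print(x,round(float(np.median(Z[k])),1),end="; ")
E
```

```text
t 32.05 block X 4.35 Y -0.63 Z 151.88 tilt 0.12 roll 0.02 yaw 11.33 F [0.78 0.78 0.22] catchF
plate plane deg [ 0.08 -0.08] z0 62.20128877359007 resid 0.6715811103736974 3368
54 62.4; 56 62.4; 58 62.2; 60 62.3; 62 66.5; 64 70.5; 66 75.3; 68 80.4; 70 83.5; 72 83.2; 74 83.4; 76 83.5; 78 82.5; 80 82.4; 82 81.8; 84 78.3; 86 13.6; 
start
54 14.2; 56 14.5; 58 14.0; 60 14.5; 62 64.3; 64 67.0; 66 74.0; 68 79.3; 70 82.7; 72 83.0; 74 83.1; 76 83.1; 78 82.6; 80 82.2; 82 81.9;
```

View pics/w17.png

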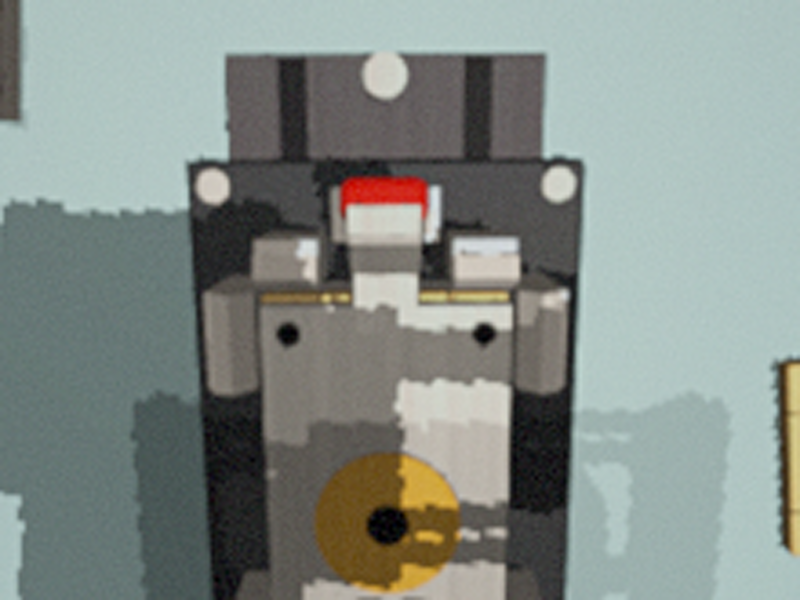

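```bash
python3 - <<'E'
from h import *
f=optics.grab_frame("scene");save(f,"s18.png",crop=(120,100,420,325))
for t in ["solvent_bottle","screw_dish","screwdriver"]:
    for d in optics.pinpoint(f,t)[:1]: print(t,np.round(d["position"],1))
blk();print(job_done())
E
```

```text
solvent_bottle [ 724.2 -306.9   -1.8]
screw_dish [761.2 -18.6   4.4]
screwdriver [779.9 211.5  -2.3]
t 32.3 block X 4.77 Y 0.14 Z 149.71 tilt -0.04 roll -0.08 yaw 11.4 F [-0.43  0.65 -0.29] catchF
the job is handed in; nothing more can be done
None
```

View pics/s18.png

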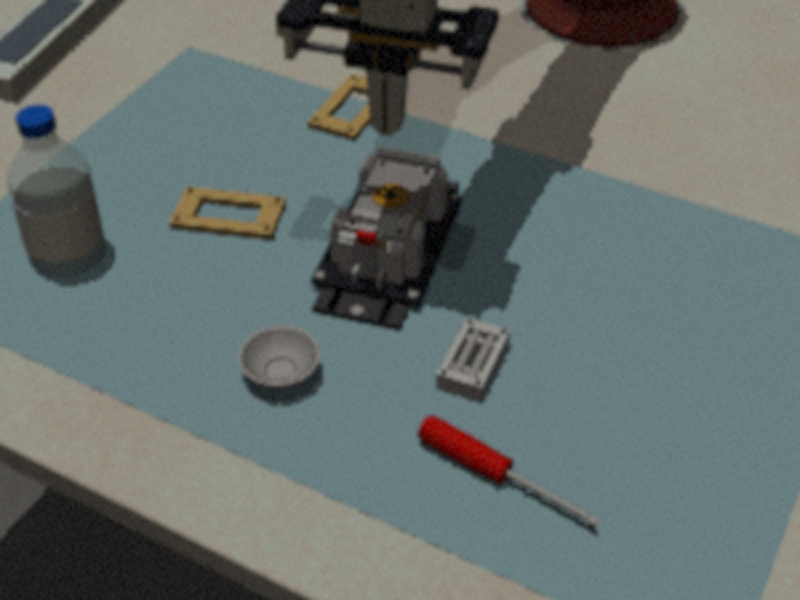

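The subassembly is built and handed in at about 32 s of the 72 s allowed. The larger body is on the pocket floor, the rightmost spacer is flat on it, and the lens plate is on top with its tongue under the bridge. I pressed the tab end down with the shut fingers, with about 20 N at the last reading and a little more after.

**Last checks:**
- **Plate:** it is level within 0.1°. The wrist camera put its top at 62.2 mm; that camera reads about 1.8 mm low, so this agrees with the 64 mm it should be.
- **Catch:** its profile matches the one measured at the start, within 1–2 mm except for one 3.5 mm reading at the nose. I take it as shut, with the nose over the tab.
- **Bottle, dish and screwdriver:** all read within about 6 mm of where they were, which is near the networks' own error. I never touched them.
- **Robot:** the arm was clear of everything, with the tool at about 150 mm.

**Not as clean:** the plate sits slightly towards the keeper end, leaving a thin strip of spacer showing at the catch end. I did not measure that offset; from the pocket clearance it should be no more than 3 mm, against the 5 mm allowed. No check failed.

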